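# Dose blank and sample at the slide-table dispensing station

## Task

At the dispensing station, slide the transport lock all the way to its open stop, then give a dose to each of the two uncapped vials in the rack, the short wide-mouthed blank first and the tall narrow-necked sample after it: move the rack by its round knob until the vial's mouth is centred under the nozzle, and with the rack at rest press the dose key on top of the head fully down and let it come up again. Dose nothing but those two; finish with the tall vial still under the nozzle, all vials standing in the rack and the other things on the bench left where they are.

Things in the scene. Friction and masses are not known exactly. Their poses are not given: they have to be found in the camera images.
- nozzle_tip (a point): Lower end of the white tapered nozzle (4 mm wide there), fixed, 120 mm above the bench. Its axes are the station's: x away from the operator (knob and lock are on the operator's side), y to the operator's left, z up. All x and y below are from the nozzle. The base plate is 14 mm thick and reaches from x -205 to +95 mm, y -165 to +165 mm.
- head_front (a point): Middle of the lower front edge of the fixed white dosing head, at x -70 mm, 170 mm high. The head spans x -70 to +20, y -46 to +46, heights 170 to 240 mm. It overhangs the place where the knob goes, so reach in beneath it from the operator's side with the tool leaning back 35 to 45 degrees; an upright tool strikes its front. Axes as the station's.
- beam_center (a point): Middle of the cross beam that carries the head: x 17 to 53 mm, y -158 to +158 mm, heights 190 to 230 mm, on two posts 36 mm square at x 35, y -140 and +140 mm. Fixed.
- knob_grip (a point): Middle (66 mm high) of the round black knob that moves the rack: 22 mm diameter, 52 to 80 mm high, upright, on a 16 mm wide bracket (top 45 mm high), 76 mm before the rack's centre. Grip it along station y. With the lock shut a pin under it is held in the lock's fork. Once open, move it away (+x) before or while moving it sideways: over 20 mm sideways at x_slide 0 meets the fork again.
- rack_center (a point): Centre of the top face (74 mm high) of the grey vial rack, 84 mm (x) by 120 mm (y), with six holes: 2 rows (x -18, +18 mm from this point) of 3 (y -36, 0, +36 mm). It is fixed on the slides and carries the knob; the vials stand loose in 22 mm deep holes and ride with it. Axes as the station's.
- x_slide (a joint): Travel of the rack away from the operator (station +x), m: 0 at the loading position (start), 0.130 at the far stop. At 0 the rack's centre is 105 mm before the nozzle. Slides with about 1 N friction and stays where it is left.
- y_slide (a joint): Travel of the rack to station +y, m: 0 at its stop (start), 0.088 at the other stop. At 0 the rack's centre is 44 mm to the -y side of the nozzle. About 1 N friction; stays where it is left.
- lock (a joint): Transport lock slide, m: about 0 locked (start), 0.040 at its open end stop, moving to station +y. Friction about 2.5 N; stays where it is left.
- lock_grip (a point): Middle of the black upright grip on the lock slide: 14 mm (x) x 18 mm (y), 29 to 71 mm high, this point 58 mm high, between guide bars 30 mm high. Locked it stands 70 mm to the +y side of the knob at the same x. Axes as the station's.
- dose_key (a joint): Dose key, m: 0 up, 0.006 fully down; a spring key that takes 5 N to push down fully and comes up by itself.
- dose_key_top (a point): Middle of the top face of the black round dose key, 30 mm diameter, 262 mm above the bench when up, pressed straight down; it stands on top of the dosing head, 42 mm before the nozzle.
- short_vial_mouth (a point): Centre of the open mouth of the short vial (the blank): amber glass, 28 mm diameter, 40 mm high, straight, mouth 24 mm wide, 92 mm above the bench while in the rack. In any one of the six holes at the start.
- tall_vial_mouth (a point): Centre of the open mouth of the tall uncapped vial (the sample): amber glass, 28 mm diameter, 58 mm high, narrow neck, mouth 18 mm wide, 110 mm above the bench while in the rack. In any one of the six holes.
- capped0_top (a point): Middle of the white cap of a tall capped vial, 114 mm above the bench while in the rack; not to be dosed.
- capped1_top (a point): Middle of the white cap of a tall capped vial, 114 mm above the bench while in the rack; not to be dosed.
- capped2_top (a point): Middle of the white cap of a tall capped vial, 114 mm above the bench while in the rack; not to be dosed.
- capped3_top (a point): Middle of the white cap of a tall capped vial, 114 mm above the bench while in the rack; not to be dosed.
- beaker: Glass beaker, 64 mm diameter, 80 mm high, beside the station; origin at its underside. Bystander.
- tip_box: Grey box of pipette tips 85 x 122 x 61 mm beside the station; origin at its underside. Bystander.
- marker: White marker pen with black cap, 130 mm long, lying; origin at its underside. Bystander.
- media_bottle: Glass bottle, 76 mm diameter, 155 mm high; origin at its underside. Bystander.
- jar: Glass jar with steel lid, 60 mm diameter, 75 mm high; origin at its underside. Bystander.
- timer: Grey bench timer 60 x 75 x 14 mm; origin at its underside. Bystander.

How it is judged:
By the outcome, as a careful person would: the job done as asked, in the order asked, and still so for the second after the job is handed in, with the robot touching nothing.
It also fails if it takes over 67 s, if anything falls off the work surface, if the arm or the gripper's body presses on something with over 40 N, if the wrist force passes 120 N, or if a joint passes its speed limit or range.

## Robot

A 7-joint arm with a two-finger parallel gripper is mounted at the origin on the work surface. World frame = base frame: x ahead of the robot, y to its left, z up, the work surface at z = 0. Lengths are in m, angles in rad, forces in N, time in s.
With the tool pointing down it reaches from about 0.425 to 0.925 m from the base axis. Payload 6.8 kg.
Tool frame: the origin (TCP) lies midway between the tips of the shut fingers; the grasp point (between the pads) lies 19 mm behind it; z points along the fingers, y is the direction in which the jaws open and shut (so a half turn about z gives the same grasp; the last joint's range is limited). The gripper opens to 85 mm and grips with 20 to 120 N. Pads are 22 mm wide; open, the fingers measure 114 mm over their backs; the gripper's body (76 mm by 85 mm) begins 54 mm behind the grasp point. The pads swing forward as they close: fully open they stand 13 mm farther back than shut.
Start: joints at [1.003, 0.477, 0.022, 1.555, -0.011, 1.109, -0.083], TCP at [0.3, -0.605, 0.231] pointing down, gripper open.
Joint ranges: [-2.96, 2.96], [-0.34, 2.1], [-1.41, 1.46], [0.24, 2.44], [-1.37, 4.51], [0.17, 1.92], [-2.96, 2.96]. Speed limits (rad/s): [2.39, 2.39, 3.14, 3.14, 3.14, 3.14, 3.14].

## Interface

Orientations are given as a rotation vector (axis times angle).
In Python, from bench import r gives the robot as it stands. The module is installed in compiled form; this text tells all that it offers.
- The arm moves only by the tool play_rows, never from a script. Its argument "plan" is a list of rows, each a list of 7 numbers: the shift along the world's x, y, z in mm, then the turn, a rotation vector about the world's x, y, z in rad, then the finger opening in mm, from 0 to 85.4. A call has 1 to 12 rows; each row is the pose to reach, as a shift and turn from the pose commanded when the call began; what a row does not reach only later rows make up. A row lasts 1/10 s, in which the tool goes at most 50 mm and 8.59 degrees, less where a joint would pass 70% of its speed; a pose out of reach is approached as far as the arm can. A call with a gripper value outside its range is refused whole. The fingers move at their own pace and stop on an object; "grip_force" is the grip in N (left out, the last holds). Time passes only in rows, so rows that repeat a pose let the fingers close. It gives the time, the measured TCP pose, the force and the opening at its end, in the units of the state.
- r.get_obs(): the state, without advancing time (a new reading comes with each control period).
- r.grab_frame(name): name is "scene" or "top"; returns a dict with "color" (384x512x3 uint8, blue, green, red), "z_map" (384x512 float32, m along the optical axis (not along the pixel's ray), 0 where there is no reading), "camera_matrix" (3x3 intrinsics, pixels), "k1" (the pictures are not rectified: a ray, as slopes to the right and down, at radius r is drawn at 1 + k1 r^2 times it, then the intrinsics apply), "R" (3x3) and "t" (3): a world point X has camera coordinates R X + t. Camera axes: x right, y down, z forward; pixel columns grow to the right and rows downward; lengths in m; the calibration is good to about 2 mm. A picture is of the moment at which its call begins.
- r.hand_in(): hands the job in, once; it reports no verdict.
The state is a dict: "clock": time; "joints": joint angles; "qvel": joint speeds; "tau": joint torques, N m; "tcp_pos": TCP position; "orientation": TCP orientation; "contact_force": force on the tool from outside, world axes, zero at the start; "moment": the same for the moment, N m; "grip_width": finger opening in m.
Only numpy, scipy, OpenCV 4.12 (cv2) and the standard library are available. Lean on these libraries where they do the work, as an engineer would, in place of code of your own. Each camera call takes 0.05 s, during which the arm holds its last target.

## Working session

There is one attempt and no reset: what is moved stays moved. The work goes in short steps, Python scripts to look and compute and a tool call to move; the robot and the scene stay as the last step left them, time stands still between calls to the robot, and variables do not carry over. Pictures are saved under pics/ and viewed, and the job is handed in when it is done.

Besides the shell and the picture viewer there is one more tool, called after "Emit:" as name(argument=value, ...) on one line, values as JSON. play_rows: Moves the arm, as the interface text tells. Its arguments: {"type":"object","properties":{"plan":{"type":"array"},"grip_force":{"type":"number"}},"required":["plan"]}

```bash
mkdir -p pics
python3 - <<'E'
from bench import r
import cv2,numpy as np
o=r.get_obs()
for k,v in o.items(): print(k,np.round(v,4))
for n in("scene","top"):
    f=r.grab_frame(n); cv2.imwrite(f"pics/{n}0.png",f["color"]); np.savez(f"{n}0.npz",**f)
    print(n,f["camera_matrix"],f["k1"],f["R"],f["t"])
E
```

```text
clock 0.0
joints [ 1.0029  0.4778  0.0224  1.5565 -0.0115  1.1093 -0.0831]
qvel [ 0.0005 -0.0004  0.0022  0.0007  0.0001 -0.0006 -0.0005]
tau [ 2.00000e-04 -5.96452e+01  1.60780e+00 -2.81193e+01  1.25000e-02
  9.50000e-03  0.00000e+00]
tcp_pos [ 0.2992 -0.6044  0.2303]
orientation [-3.0572e+00 -7.1550e-01  9.0000e-04]
contact_force [-0.1827  0.5196 -0.3754]
moment [-0.001   0.0343  0.0147]
grip_width 0.0858
scene [[356.76321553   0.         257.36352194]
 [  0.         356.76321553 189.22886536]
 [  0.           0.           1.        ]] -0.04597101480992686 [[ 0.86468698  0.50210495 -0.01438933]
 [ 0.31866647 -0.57047651 -0.75697307]
 [-0.3882887   0.64995936 -0.65328762]] [-0.49237811 -0.0238665   1.53155958]
top [[429.21913947   0.         247.27688432]
 [  0.         429.21913947 193.09428107]
 [  0.           0.           1.        ]] -0.014218144501592322 [[-0.01704474 -0.99985293  0.00189779]
 [-0.9910231   0.01664243 -0.13265083]
 [ 0.13259974 -0.00414175 -0.99116101]] [0.04879299 0.56095085 1.38230995]
```

View pics/scene0.png

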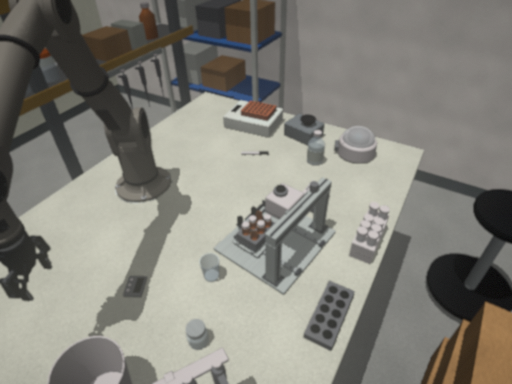

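View pics/top0.png

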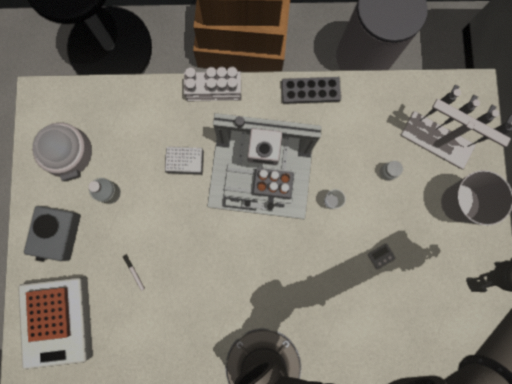

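```bash
cat > h.py <<'E'
import numpy as np,cv2
from scipy.spatial.transform import Rotation as Ro
def D(f): return np.array([float(f["k1"]),0,0,0,0.])
def proj(f,X):
    X=np.atleast_2d(X).astype(float)
    return cv2.projectPoints(X,cv2.Rodrigues(f["R"])[0],f["t"],f["camera_matrix"],D(f))[0].reshape(-1,2)
def ray(f,uv):
    n=cv2.undistortPoints(np.array(uv,float).reshape(-1,1,2),f["camera_matrix"],D(f)).reshape(-1,2)
    return np.c_[n,np.ones(len(n))]
def atz(f,uv,z):
    d=ray(f,uv)@f["R"]; c=-f["R"].T@f["t"]
    return c+d*((np.asarray(z)-c[2])/d[:,2])[:,None]
def cloud(f):
    z=f["z_map"]; v,u=np.indices(z.shape)
    p=ray(f,np.c_[u.ravel(),v.ravel()])*z.reshape(-1,1)
    return ((p-f["t"])@f["R"]).reshape(*z.shape,3)
def crop(f,u0,v0,u1,v1,s,name): cv2.imwrite(name,cv2.resize(f["color"][v0:v1,u0:u1],None,fx=s,fy=s,interpolation=cv2.INTER_CUBIC))
E
python3 - <<'E'
from h import *
t=dict(np.load("top0.npz"));s=dict(np.load("scene0.npz"))
crop(t,195,105,330,225,5.5,"pics/tc0.png"); crop(s,205,170,345,295,5,"pics/sc0.png")
P=cloud(t)
# top view heights histogram over station
sub=P[105:225,195:330].reshape(-1,3); z=sub[:,2]
print(np.histogram(z,bins=np.arange(-.01,.3,.01)))
m=(sub[:,2]>.008)&(sub[:,2]<.02); q=sub[m]; print(cv2.minAreaRect((q[:,:2]*1000).astype(np.float32)))
for lo,hi in((.232,.25),(.22,.235),(.255,.27)):
    q=sub[(z>lo)&(z<hi)]; print(lo,len(q),q.mean(0),cv2.minAreaRect((q[:,:2]*1000).astype(np.float32)))
E
```

```text
(array([2655, 4036, 3126,  927,  972,  338,  163,  104,  579,  109,   77,
         67,  227,   23,   27,   15,   19,   25,   39,   48,   71,   65,
        114,  536, 1061,  445,  152,  111,    0,    0]), array([-0.01,  0.  ,  0.01,  0.02,  0.03,  0.04,  0.05,  0.06,  0.07,
        0.08,  0.09,  0.1 ,  0.11,  0.12,  0.13,  0.14,  0.15,  0.16,
        0.17,  0.18,  0.19,  0.2 ,  0.21,  0.22,  0.23,  0.24,  0.25,
        0.26,  0.27,  0.28,  0.29]))
((663.30859375, -11.602279663085938), (452.0587463378906, 405.85076904296875), 89.13105010986328)
0.232 1129 [ 0.6941544  -0.01644473  0.23841251] ((690.7056274414062, -14.748458862304688), (314.8221740722656, 122.3597640991211), 81.89531707763672)
0.22 1211 [ 0.72855269 -0.02625093  0.2300883 ] ((691.436279296875, -15.079544067382812), (315.4351501464844, 126.08709716796875), 82.3819580078125)
0.255 171 [0.69216999 0.01902688 0.26104393] ((694.0570678710938, 25.475372314453125), (140.78616333007812, 36.599300384521484), 40.989601135253906)
```

View pics/tc0.png

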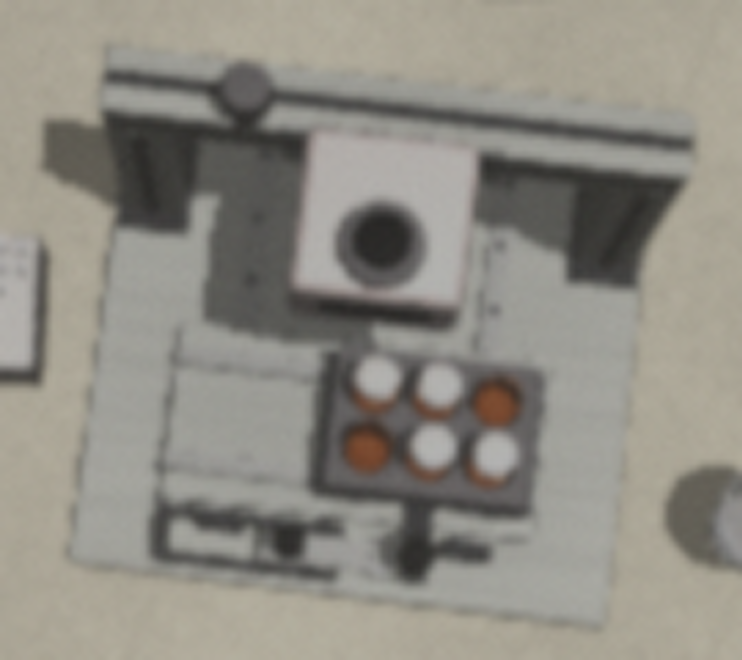

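View pics/sc0.png

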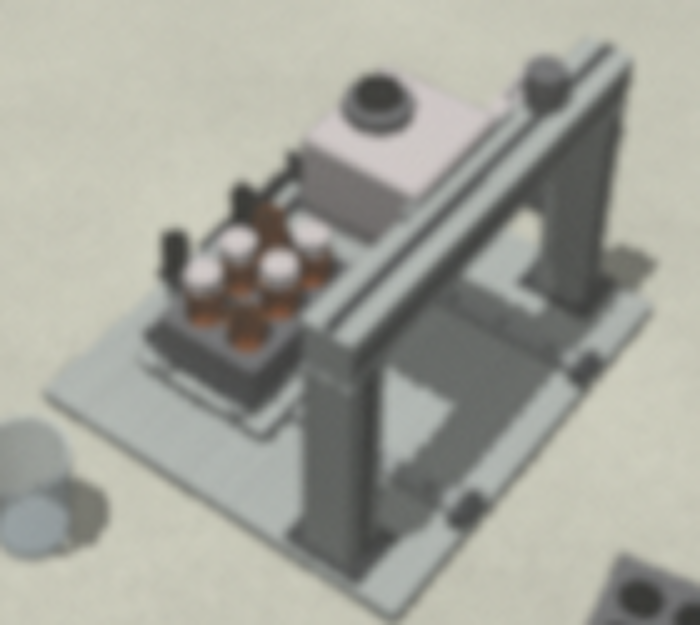

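```bash
cat > fit.py <<'E'
from h import *
from scipy.optimize import least_squares
t=dict(np.load("top0.npz"));s=dict(np.load("scene0.npz"))
L=[((70,562),(-205,165,14)),((603,628),(-205,-165,14)),((381,240),(-42,0,262)),((292,292),(-70,46,240)),((462,308),(-70,-46,240)),
((475,150),(20,-46,240)),((311,130),(20,46,240)),((377,379),(-87,-8,114)),((440,388),(-87,-44,114)),((432,447),(-123,-44,114)),((494,454),(-123,-80,114)),
((105,45),(53,158,230)),((693,115),(53,-158,230)),((105,110),(17,158,230))]
uvt=np.array([((a[0]+.5)/5.5-.5+195,(a[1]+.5)/5.5-.5+105) for a,_ in L]);Xt=np.array([b for _,b in L])/1000.
def W(p,X):
    c,sn=np.cos(p[2]),np.sin(p[2]); X=np.atleast_2d(X)
    return np.c_[p[0]+c*X[:,0]-sn*X[:,1],p[1]+sn*X[:,0]+c*X[:,1],X[:,2]]
S=[((45,393),(-205,-165,14)),((393,620),(95,-165,14)),((650,313),(95,165,14)),((378,88),(-42,0,262)),((205,270),(-123,-80,114)),((240,241),(-123,-44,114)),((280,266),(-87,-44,114)),((312,234),(-87,-8,114)),
((300,140),(-70,-46,240)),((410,196),(20,-46,240))]
uvs=np.array([((a[0]+.5)/5-.5+205,(a[1]+.5)/5-.5+170) for a,_ in S]);Xs=np.array([b for _,b in S])/1000.
if __name__=="__main__":
    rt=lambda p:(proj(t,W(p,Xt))-uvt)
    rs=lambda p:(proj(s,W(p,Xs))-uvs)
    for nm,fn in(("top",lambda p:rt(p).ravel()),("scene",lambda p:rs(p).ravel()),("both",lambda p:np.r_[rt(p).ravel(),rs(p).ravel()])):
        o=least_squares(fn,[.72,-.02,-.1],loss="soft_l1");print(nm,o.x)
    print(np.round(rt(o.x),1),np.round(rs(o.x),1))
    for c,f,u0,v0,k in(("t",t,195,105,5.5),("s",s,205,170,5)):
        for z in(.092,.110):
            print(c,z,(proj(f,W(o.x,[(-.087,-.080,z),(-.123,-.008,z)]))-[u0,v0]+.5)*k)
E
python3 fit.py
```

```text
top [ 0.70026562 -0.01539506 -0.137787  ]
scene [ 0.70341246 -0.01627217 -0.14510224]
both [ 0.70112814 -0.01537148 -0.13734916]
[[-0.7  0.1]
 [ 0.4 -0.1]
 [ 0.3 -0.4]
 [-0.9 -0.4]
 [ 0.1  0.5]
 [ 1.2 -1.1]
 [-0.6 -1.2]
 [ 0.  -0.3]
 [-0.1 -0.6]
 [ 0.1 -0.1]
 [ 0.2 -0. ]
 [ 0.2 -0.1]
 [ 0.6 -0.2]
 [-1.4 -0.1]] [[-1.4 -0.7]
 [-0.2 -0.4]
 [ 0.5 -1.9]
 [-0.3 -0.1]
 [-0.8  0.3]
 [-1.  -0. ]
 [-0.6 -0.4]
 [-0.5 -0.1]
 [-1.  -0.9]
 [ 1.2  0.2]]
t 0.092 [[499.14052969 399.15262809]
 [368.91459172 445.2245161 ]]
t 0.11 [[501.95164474 393.82851685]
 [370.01351158 440.49363215]]
s 0.092 [[244.78724212 318.8263245 ]
 [268.63867125 234.14275522]]
s 0.11 [[244.19478469 300.32530744]
 [268.3049931  215.70575503]]
```

Run:
```python
from fit import *
p=[.7008,-.0155,-.138]
P=cloud(s);Pt=cloud(t)
def inv(X):
    c,sn=np.cos(p[2]),np.sin(p[2]); d=X-[p[0],p[1],0]
    return np.c_[c*d[:,0]+sn*d[:,1],-sn*d[:,0]+c*d[:,1],X[:,2]]
for nm,Q in(("s",P),("t",Pt)):
    q=inv(Q.reshape(-1,3))
    for c in((-.087,-.080),(-.123,-.008),(-.123,-.08),(-.087,-.044)):
        m=np.hypot(q[:,0]-c[0],q[:,1]-c[1])<.013; z=q[m,2]; print(nm,c,len(z),np.round(np.percentile(z,[10,50,80,90,97]),3))
crop(s,240,200,285,245,14,"pics/vial.png")
```

```text
s (-0.087, -0.08) 38 [0.073 0.082 0.091 0.092 0.093]
s (-0.123, -0.008) 43 [0.09  0.102 0.108 0.109 0.111]
s (-0.123, -0.08) 52 [0.083 0.112 0.114 0.115 0.118]
s (-0.087, -0.044) 59 [0.081 0.11  0.114 0.114 0.116]
t (-0.087, -0.08) 49 [0.054 0.061 0.089 0.092 0.094]
t (-0.123, -0.008) 55 [0.055 0.097 0.11  0.111 0.112]
t (-0.123, -0.08) 57 [0.109 0.114 0.117 0.118 0.119]
t (-0.087, -0.044) 54 [0.106 0.115 0.118 0.118 0.119]
```

View pics/vial.png

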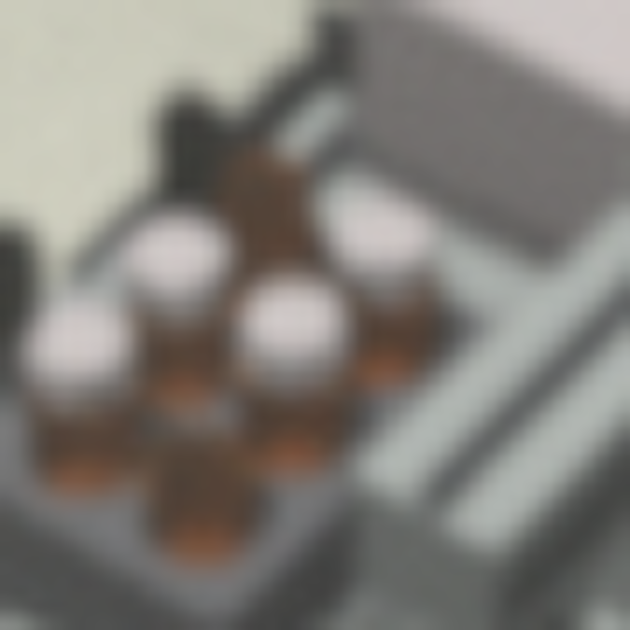

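```bash
cat > ov.py <<'E'
from fit import W
from h import *
def box(x0,x1,y0,y1,z0,z1):
    v=np.array([(x,y,z) for x in(x0,x1) for y in(y0,y1) for z in(z0,z1)])/1000.
    return [(v[i],v[j]) for i in range(8) for j in range(i+1,8) if np.sum(np.abs(v[i]-v[j])>1e-9)==1]
def circ(x,y,z,r,n=24):
    a=np.linspace(0,2*np.pi,n+1);p=np.c_[x+r*np.cos(a),y+r*np.sin(a),0*a+z]/1000.
    return list(zip(p[:-1],p[1:]))
def draw(f,p,xs,ys,lk,u0,v0,u1,v1,k,name):
    im=cv2.resize(f["color"][v0:v1,u0:u1],None,fx=k,fy=k,interpolation=cv2.INTER_CUBIC)
    rx,ry=-105+xs,-44+ys
    E=[(box(-205,95,-165,165,0,14),(0,255,0)),(box(-70,20,-46,46,170,240),(0,0,255)),(box(17,53,-158,158,190,230),(255,0,0)),(circ(-42,0,262,15),(0,255,255)),
    (circ(rx-76,ry,80,11)+circ(rx-76,ry,52,11),(255,0,255)),(box(-188,-174,17+lk,35+lk,29,71),(255,255,0)),(box(rx-42,rx+42,ry-60,ry+60,74,74.001),(0,200,255)),
    (circ(rx+18,ry-36,92,14)+circ(rx-18,ry+36,110,9),(255,255,255))]
    for seg,c in E:
        for a,b in seg:
            q=((proj(f,W(p,[a,b]))-[u0,v0]+.5)*k).astype(int); cv2.line(im,tuple(map(int,q[0])),tuple(map(int,q[1])),c,1,cv2.LINE_AA)
    cv2.imwrite(name,im)
E
python3 - <<'E'
from ov import *
t=dict(np.load("top0.npz"));s=dict(np.load("scene0.npz"))
p=[.7005,-.0155,-.138]
draw(t,p,0,0,0,195,105,330,225,5.5,"pics/to0.png");draw(s,p,0,0,0,205,170,345,295,5,"pics/so0.png")
E
```

```text
(no output)
```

View pics/to0.png

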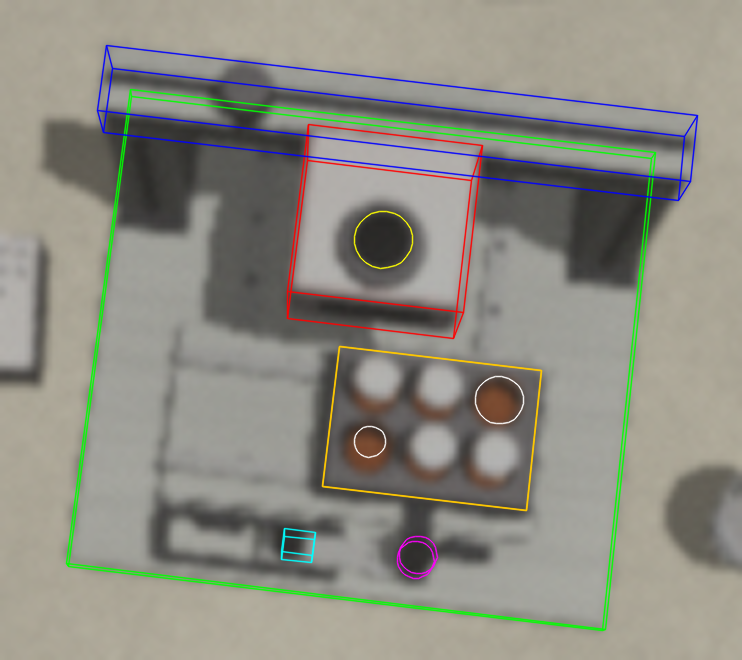

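View pics/so0.png

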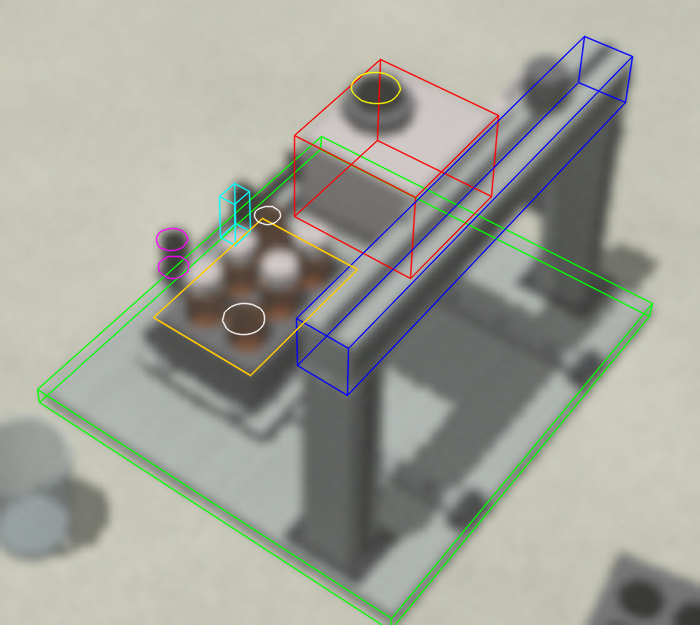

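```bash
cat > tgt.py <<'E'
from fit import W
from h import *
p=[.701,-.0157,-.138]; YAW=p[2]
def Rt(lean,sgn=1):
    xs=np.array([np.cos(YAW),np.sin(YAW),0]);ys=np.array([-np.sin(YAW),np.cos(YAW),0])
    z=np.sin(lean)*xs-np.cos(lean)*np.array([0,0,1.]);y=sgn*ys
    return np.c_[np.cross(y,z),y,z]
def tcp(g,lean,back=.019): # grasp pt in station m -> world tcp
    return W(p,[g])[0]+back*Rt(lean)[:,2]
def rel(pos,R,o):
    R0=Ro.from_rotvec(o["orientation"])
    return np.round((pos-o["tcp_pos"])*1000,1), np.round((Ro.from_matrix(R)*R0.inv()).as_rotvec(),3)
E
python3 - <<'E'
from tgt import *
from bench import r
o=r.get_obs();print(Ro.from_rotvec(o["orientation"]).as_matrix().round(3))
a=np.radians(40)
for s in(1,-1):
    print(s,rel(tcp((-.181,.029,.160),a),Rt(a,s),o),rel(tcp((-.181,.029,.060),a),Rt(a,s),o))
E
```

```text
[[ 0.896  0.444 -0.001]
 [ 0.444 -0.896  0.001]
 [-0.    -0.002 -1.   ]]
1 (array([238.5, 640.7, -85. ]), array([-0.906, -0.149,  2.412])) (array([ 238.5,  640.7, -185. ]), array([-0.906, -0.149,  2.412]))
-1 (array([238.5, 640.7, -85. ]), array([ 0.112, -0.7  , -0.574])) (array([ 238.5,  640.7, -185. ]), array([ 0.112, -0.7  , -0.574]))
```

Emit:
play_rows(plan=[[10, 40, 40, 0.01, -0.06, -0.05, 60], [25, 80, 60, 0.02, -0.12, -0.1, 60], [45, 125, 60, 0.03, -0.18, -0.15, 60], [60, 170, 60, 0.04, -0.25, -0.2, 60], [80, 215, 60, 0.05, -0.31, -0.25, 50], [97, 260, 60, 0.06, -0.37, -0.3, 50], [113, 305, 60, 0.07, -0.43, -0.35, 50], [130, 350, 60, 0.08, -0.5, -0.41, 50], [147, 395, 60, 0.09, -0.56, -0.46, 50], [164, 440, 60, 0.1, -0.63, -0.52, 50], [180, 485, 60, 0.112, -0.7, -0.574, 50], [197, 530, 55, 0.112, -0.7, -0.574, 50]])

```text
clock: 1.3
tcp_pos: [0.4905, -0.084, 0.2863]
orientation: [2.9, -0.197, 1.053]
contact_force: [0.7, -1.4, -0.2]
grip_width: 0.05
```

Run:
```python
from tgt import *
from bench import r
o=r.get_obs();print(o["clock"],o["joints"].round(2),o["grip_width"])
a=np.radians(40)
print(rel(tcp((-.181,.029,.160),a),Rt(a,-1),o),rel(tcp((-.181,.029,.060),a),Rt(a,-1),o))
```

```text
1.3 [ 0.87 -0.17 -0.77  2.35 -0.3   0.22 -1.37] 0.04995119060250317
(array([  47.3,  120.3, -140.8]), array([ 0.003, -0.002, -0.001])) (array([  47.3,  120.3, -240.8]), array([ 0.003, -0.002, -0.001]))
```

Emit:
play_rows(plan=[[16, 40, -20, 0, 0, 0, 50], [32, 80, -50, 0, 0, 0, 50], [47, 120, -80, 0, 0, 0, 50], [47, 120, -120, 0, 0, 0, 50], [47, 120, -150, 0, 0, 0, 50], [47, 120, -150, 0, 0, 0, 50]])

```text
clock: 1.9
tcp_pos: [0.5025, -0.0392, 0.2336]
orientation: [2.91, -0.21, 0.993]
contact_force: [0.2, -1.3, 1.3]
grip_width: 0.0498
```

```bash
cat > look.py <<'E'
import sys
from tgt import *
from ov import draw
from bench import r
n,xs,ys,lk=sys.argv[1],*map(float,sys.argv[2:5])
o=r.get_obs();print(o["clock"],o["joints"].round(2),o["grip_width"].__round__(4),o["contact_force"].round(1))
f=r.grab_frame("scene");g=r.grab_frame("top")
np.savez(f"s{n}.npz",**f);np.savez(f"t{n}.npz",**g)
pt=[.7003,-.0154,-.138];ps=[.7030,-.0163,-.138]
draw(g,pt,xs,ys,lk,205,110,325,225,3.6,"pics/a.png");draw(f,ps,xs,ys,lk,205,160,345,295,3,"pics/b.png")
a=cv2.imread("pics/a.png");b=cv2.imread("pics/b.png")
h=max(a.shape[0],b.shape[0]);pad=lambda i:cv2.copyMakeBorder(i,0,h-i.shape[0],0,0,cv2.BORDER_CONSTANT)
cv2.imwrite(f"pics/look{n}.png",cv2.resize(np.hstack([pad(a),pad(b)]),None,fx=.93,fy=.93))
E
python3 - <<'E'
from tgt import *
from bench import r
o=r.get_obs()
a=np.radians(40)
print(rel(tcp((-.181,.029,.060),a),Rt(a,-1),o))
E
python3 look.py 1 0 0 3
```

```text
(array([  35.3,   75.5, -188.1]), array([ 0.006, -0.041,  0.01 ]))
1.9 [ 0.82 -0.02 -0.95  2.37  0.89  0.22 -2.67] 0.0498 [ 0.2 -1.3  1.3]
```

View pics/look1.png

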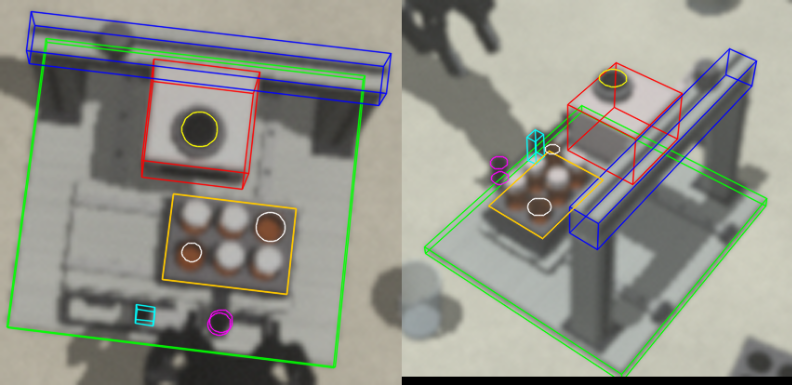

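```bash
cat > kin.py <<'E'
from tgt import *
from scipy.optimize import least_squares
Rz=lambda a:Ro.from_euler('z',a).as_matrix();Ry=lambda a:Ro.from_euler('y',a).as_matrix()
def fk(q,k):
    h,a,b,c,y0,y7=k[:6]; o=k[6:]  # optional elbow offsets
    R=Rz(q[0]+y0);P=np.array([0,0,h])
    R=R@Ry(q[1]);R=R@Rz(q[2]);P=P+R@[o[0],0,a]
    R=R@Ry(q[3]);R=R@Rz(q[4]);P=P+R@[o[1],0,b]
    R=R@Ry(q[5]);R=R@Rz(q[6]+y7);P=P+R@[0,0,c]
    return P,R
S=[([1.0029,.4778,.0224,1.5565,-.0115,1.1093,-.0831],[.2992,-.6044,.2303],[-3.0572,-.7155,.0009])]
E
python3 - <<'E'
from kin import *
from bench import r
o=r.get_obs();print(o["joints"],o["tcp_pos"],o["orientation"])
S.append((o["joints"],o["tcp_pos"],o["orientation"]))
S.append(([.87,-.17,-.77,2.35,-.3,.22,-1.37],[.4905,-.084,.2863],[2.9,-.197,1.053]))
def f(k):
    e=[]
    for q,P,w in S:
        p_,R_=fk(q,k);e+=list((p_-P)*5)+list((Ro.from_matrix(R_)*Ro.from_rotvec(w).inv()).as_rotvec())
    return np.r_[e,np.array(k[6:])*.05]
best=min((least_squares(f,[.3,.4,.4,.25,-2.1,y7,0,0],max_nfev=500) for y7 in(0,1.57,3.1,-1.57)),key=lambda s:s.cost)
print(best.cost,best.x.round(4),f(best.x).round(3))
E
```

```text
[ 0.808503   -0.01447557 -0.94842741  2.37436329  0.87963132  0.21876584
 -2.66193058] [ 0.50269756 -0.03498061  0.23310809] [ 2.91564851 -0.19707872  0.99252614]
2.6620070720324565 [ 4.1357 -9.4715  1.4885 -9.8625 -2.2779 -3.8519  5.3735  2.4723] [ 7.100e-02  4.800e-02  4.900e-02 -1.000e-03  1.000e-03 -9.160e-01
 -3.500e-02  3.640e-01  7.130e-01 -4.880e-01  1.059e+00  6.900e-02
 -4.930e-01 -7.500e-02 -7.630e-01 -5.260e-01  1.127e+00  4.200e-02
  2.690e-01  1.240e-01]
```

Run:
```python
from kin import *
from bench import r
import itertools
o=r.get_obs()
S.append((o["joints"],o["tcp_pos"],o["orientation"]))
S.append(([.87,-.17,-.77,2.35,-.3,.22,-1.37],[.4905,-.084,.2863],[2.9,-.197,1.053]))
res=[]
for sg in itertools.product((1,-1),repeat=4):
  for ys in ((1,1,1),(1,1,-1),(1,-1,1),(1,-1,-1)):
    def rot(q,k):
        return Rz(sg[0]*q[0]+k[0])@Ry(ys[0]*q[1])@Rz(sg[1]*q[2])@Ry(ys[1]*q[3])@Rz(sg[2]*q[4])@Ry(ys[2]*q[5])@Rz(sg[3]*q[6]+k[1])
    def f(k): return np.concatenate([(Ro.from_matrix(rot(q,k))*Ro.from_rotvec(w).inv()).as_rotvec() for q,P,w in S])
    for k0 in itertools.product((0,1.57,3.1,-1.57),repeat=2):
        b=least_squares(f,k0); res.append((b.cost,sg,ys,b.x.round(3)))
res.sort(key=lambda x:x[0]); 
for x in res[:6]: print(x)
```

```text
(np.float64(2.4995503342501312e-05), (-1, -1, -1, -1), (1, 1, 1), array([0.003, 1.575]))
(np.float64(2.4995503342502315e-05), (-1, -1, -1, -1), (1, 1, 1), array([ 3.000e-03, -4.708e+00]))
(np.float64(2.4995503342502427e-05), (-1, -1, -1, -1), (1, 1, 1), array([0.003, 1.575]))
(np.float64(2.499550334250244e-05), (-1, -1, -1, -1), (1, 1, 1), array([0.003, 1.575]))
(np.float64(2.4995503342502458e-05), (-1, -1, -1, -1), (1, 1, 1), array([0.003, 1.575]))
(np.float64(2.499550334250304e-05), (-1, -1, -1, -1), (1, 1, 1), array([0.003, 1.575]))
```

```bash
cat > kin.py <<'E'
from tgt import *
from scipy.optimize import least_squares
Rz=lambda a:Ro.from_euler('z',-a).as_matrix();Ry=lambda a:Ro.from_euler('y',a).as_matrix()
def chain(q):
    Rs=[];R=np.eye(3)
    for i in range(7):
        R=R@(Rz(q[i]) if i%2==0 else Ry(q[i])); Rs.append(R)
    return Rs
# params: h, x/y/z after j3 , after j5, c ; lateral
def cols(q):
    R=chain(q)
    # h ; R1 y ; R1 x; R3: x,y,z ; R5: x,y,z ; R6: x ; R7 z
    return np.c_[[0,0,1],R[0][:,1],R[0][:,0],R[2],R[4],R[5][:,0],R[6][:,2]]
S=[([1.0029,.4778,.0224,1.5565,-.0115,1.1093,-.0831],[.2992,-.6044,.2303])]
E
cat > fitk.py <<'E'
from kin import *
from bench import r
import json,os
D_=json.load(open("samp.json")) if os.path.exists("samp.json") else [list(map(list,S[0])),[[.8085,-.01448,-.94843,2.37436,.87963,.21877,-2.66193],[.50270,-.03498,.23311]]]
o=r.get_obs();D_.append([o["joints"].tolist(),o["tcp_pos"].tolist()]);json.dump(D_,open("samp.json","w"))
A=np.vstack([cols(q) for q,_ in D_]);b=np.concatenate([p for _,p in D_])
w=np.array([1,.3,.1,.1,.3,1,.1,.3,1,.1,1.])  # prior scale
l=3e-3
x=np.linalg.solve((A*w).T@(A*w)+l**2*np.eye(11),(A*w).T@b)*w
print(len(D_),x.round(3),np.abs(A@x-b).max())
np.save("kx.npy",x)
E
python3 fitk.py
```

```text
3 [ 0.204  0.015  0.016  0.009 -0.039  0.506  0.005 -0.039  0.467 -0.001
  0.206] 7.5564048255261085e-06
```

Emit:
play_rows(plan=[[20, 20, 20, 0, 0.15, 0, 50], [40, 40, 40, 0, 0.3, 0, 50], [60, 50, 50, 0, 0.4, 0, 50]])

```text
clock: 2.3
tcp_pos: [0.5588, 0.0102, 0.2834]
orientation: [3.006, -0.191, 0.529]
contact_force: [2.0, 0.9, 0.1]
grip_width: 0.0497
```

```bash
python3 fitk.py;python3 -c "
from bench import r
print(r.get_obs()['joints'].round(3))"
```

```text
4 [ 0.297 -0.034  0.01   0.005 -0.03   0.516 -0.003  0.001  0.462 -0.005
  0.318] 6.39884465405971e-05
[ 0.649  0.171 -0.959  1.978  0.468  0.811 -2.262]
```

Emit:
play_rows(plan=[[0, 0, 20, 0, 0.15, 0, 50], [0, 20, 20, 0, 0.3, 0, 50], [20, 20, 0, 0, 0.3, 0, 50]])

```text
clock: 2.6
tcp_pos: [0.5819, 0.031, 0.285]
orientation: [3.04, -0.169, 0.079]
contact_force: [0.8, -0.9, 0.8]
grip_width: 0.05
```

```bash
python3 fitk.py;python3 -c "
from bench import r
o=r.get_obs();print(o['joints'].round(3),o['tcp_pos'],o['orientation'],o['clock'])"
```

```text
5 [ 0.286 -0.03   0.002  0.002 -0.032  0.538 -0.001 -0.     0.47   0.
  0.324] 0.00011706501335256858
[ 0.504  0.402 -0.94   1.703  0.46   1.223 -2.243] [0.58189347 0.03098569 0.28500349] [ 3.04018916 -0.16947267  0.07928243] 2.6
```

```bash
cat > ik.py <<'E'
from kin import *
x=np.load("kx.npy")
LO=np.array([-2.96,-.34,-1.41,.24,-1.37,.17,-2.96]);HI=np.array([2.96,2.1,1.46,2.44,4.51,1.92,2.96])
def fk(q):
    R=chain(q); return cols(q)@x, R[6]@Ro.from_euler('z',np.pi/2).as_matrix()
def ik(P,R,n=25,seed=0,q0=None):
    g=np.random.default_rng(seed);best=None
    mid=(LO+HI)/2
    def f(q):
        p_,R_=fk(q); return np.r_[(p_-P)*10,Ro.from_matrix(R_@R.T).as_rotvec()*3, .02*np.maximum(0,.15-(q-LO))*10,.02*np.maximum(0,.15-(HI-q))*10]
    out=[]
    for i in range(n):
        s=least_squares(f,LO+(HI-LO)*g.uniform(.05,.95,7),bounds=(LO,HI))
        m=min((s.x-LO).min(),(HI-s.x).min())
        if np.abs(s.fun[:6]).max()<5e-3: out.append((m,s.x))
    out.sort(key=lambda a:-a[0]); return out
if __name__=="__main__":
    G={"lock0":(-.181,.029,.06),"knob0":(-.181,-.044,.066),"short":(-.094,.036,.066),"tall":(-.058,-.036,.066)}
    for lean in(0,20,35,40):
      for s in(1,-1):
        for n,gp in G.items():
            if n in("short","tall") and lean<35: continue
            a=np.radians(lean);o=ik(tcp(gp,a),Rt(a,s))
            print(lean,s,n,[(round(m,2),q.round(2).tolist()) for m,q in o[:1]],len(o))
    o=ik(tcp((-.042,0,.27),0,0),Rt(0,1));print("key1",[(round(m,2),q.round(2).tolist()) for m,q in o[:1]])
    o=ik(tcp((-.042,0,.27),0,0),Rt(0,-1));print("key-1",[(round(m,2),q.round(2).tolist()) for m,q in o[:1]])
E
python3 ik.py
```

```text
0 1 lock0 [(np.float64(0.44), [0.55, 0.72, -0.97, 2.0, 0.81, 0.86, 0.55])] 15
0 1 knob0 [(np.float64(0.42), [0.71, 0.71, -0.99, 2.02, 0.8, 0.86, 0.69])] 14
0 -1 lock0 [(np.float64(0.43), [0.42, 0.64, -0.78, 2.01, 0.65, 0.76, -2.47])] 15
0 -1 knob0 [(np.float64(0.42), [0.71, 0.71, -0.99, 2.02, 0.8, 0.86, -2.46])] 15
20 1 lock0 [(np.float64(0.21), [0.64, 0.73, -1.13, 2.23, 1.46, 0.78, -0.06])] 12
20 1 knob0 [(np.float64(0.18), [0.81, 0.69, -1.12, 2.26, 1.44, 0.69, 0.1])] 13
20 -1 lock0 [] 0
20 -1 knob0 [] 0
35 1 lock0 [(np.float64(0.06), [0.68, 0.89, -1.26, 2.38, 1.95, 1.06, -0.45])] 16
35 1 knob0 [(np.float64(0.03), [0.89, 0.85, -1.26, 2.41, 1.99, 0.93, -0.35])] 16
35 1 short [(np.float64(0.24), [0.55, 0.77, -1.01, 2.2, 1.89, 0.81, -0.38])] 19
35 1 tall [(np.float64(0.29), [0.7, 0.78, -0.99, 2.15, 1.91, 0.7, -0.23])] 18
35 -1 lock0 [(np.float64(0.06), [0.68, 0.89, -1.26, 2.38, 1.95, 1.06, 2.69])] 10
35 -1 knob0 [(np.float64(0.03), [0.89, 0.85, -1.26, 2.41, 1.99, 0.93, 2.8])] 10
35 -1 short [(np.float64(0.23), [0.39, 0.66, -0.8, 2.21, 1.91, 0.66, 2.65])] 10
35 -1 tall [(np.float64(0.27), [0.39, 0.61, -0.59, 2.17, 2.01, 0.45, 2.65])] 10
40 1 lock0 [(np.float64(0.01), [0.66, 0.94, -1.26, 2.43, 2.08, 1.17, -0.54])] 16
40 1 knob0 [] 0
40 1 short [(np.float64(0.19), [0.5, 0.76, -0.96, 2.25, 2.06, 0.84, -0.56])] 18
40 1 tall [(np.float64(0.24), [0.63, 0.75, -0.9, 2.2, 2.13, 0.7, -0.47])] 17
40 -1 lock0 [(np.float64(0.01), [0.66, 0.94, -1.26, 2.43, 2.08, 1.17, 2.6])] 10
40 -1 knob0 [] 0
40 -1 short [(np.float64(0.19), [0.44, 0.72, -0.88, 2.25, 2.08, 0.79, 2.53])] 10
40 -1 tall [(np.float64(0.23), [0.53, 0.68, -0.76, 2.21, 2.18, 0.62, 2.56])] 10
key1 [(np.float64(0.75), [-0.3, 0.43, 0.31, 1.57, -0.14, 1.17, 1.47])]
key-1 [(np.float64(0.76), [-0.26, 0.43, 0.26, 1.56, -0.12, 1.16, -1.69])]
```

Run:
```python
from tgt import *
from bench import r
o=r.get_obs();a=np.radians(15)
print(rel(tcp((-.181,.029,.16),a),Rt(a,1),o), (Ro.from_matrix(Rt(a,1))*Ro.from_rotvec(o["orientation"]).inv()).as_rotvec())
```

```text
(array([ -51.3,    6.3, -143.4]), array([-0.471,  0.203,  3.061])) [-0.47106162  0.20259131  3.06058947]
```

Emit:
play_rows(plan=[[0, 0, 5, -0.021, 0.009, 0.138, 50], [0, 0, 10, -0.042, 0.018, 0.276, 50], [0, 0, 10, -0.064, 0.027, 0.413, 50], [0, 0, 10, -0.085, 0.037, 0.551, 50], [0, 0, 10, -0.106, 0.046, 0.689, 50], [0, 0, 10, -0.127, 0.055, 0.827, 50], [0, 0, 10, -0.148, 0.064, 0.964, 50], [0, 0, 10, -0.17, 0.073, 1.102, 50], [0, 0, 10, -0.191, 0.082, 1.24, 50], [0, 0, 10, -0.212, 0.091, 1.378, 50], [0, 0, 10, -0.233, 0.1, 1.515, 50], [0, 0, 10, -0.254, 0.11, 1.653, 50]])

```text
clock: 3.8
tcp_pos: [0.5786, 0.0277, 0.2919]
orientation: [2.041, 2.039, 0.041]
contact_force: [-0.1, 0.1, -0.8]
grip_width: 0.0496
```

```bash
python3 fitk.py
python3 - <<'E'
from tgt import *
from bench import r
o=r.get_obs();a=np.radians(15)
print(o["joints"].round(2),rel(tcp((-.181,.029,.16),a),Rt(a,1),o))
E
```

```text
6 [ 0.286 -0.03   0.     0.001 -0.032  0.541 -0.    -0.     0.472  0.
  0.326] 5.786685723996321e-05
[ 0.73  0.45 -1.29  1.81  0.73  1.2  -0.78] (array([ -48. ,    9.5, -150.2]), array([-0.224,  0.092,  1.401]))
```

Emit:
play_rows(plan=[[0, 0, 0, -0.022, 0.009, 0.14, 50], [0, 0, 0, -0.045, 0.018, 0.28, 50], [-5, 0, 0, -0.067, 0.028, 0.42, 50], [-10, 2, -10, -0.09, 0.037, 0.56, 50], [-15, 4, -20, -0.112, 0.046, 0.7, 50], [-20, 5, -35, -0.134, 0.055, 0.84, 50], [-28, 6, -50, -0.157, 0.064, 0.98, 50], [-36, 7, -65, -0.18, 0.074, 1.121, 50], [-42, 8, -80, -0.2, 0.083, 1.261, 50], [-48, 9, -95, -0.224, 0.092, 1.401, 50], [-48, 9, -100, -0.224, 0.092, 1.401, 50]])

```text
clock: 4.9
tcp_pos: [0.5298, 0.0356, 0.1903]
orientation: [0.208, 2.873, -0.019]
contact_force: [-0.3, -0.3, 0.7]
grip_width: 0.0498
```

```bash
python3 fitk.py
python3 - <<'E'
from tgt import *
from bench import r
o=r.get_obs();a=np.radians(15)
print(o["joints"].round(2),rel(tcp((-.181,.029,.16),a),Rt(a,1),o))
E
```

```text
7 [ 0.287 -0.03   0.     0.    -0.031  0.542 -0.    -0.     0.472  0.
  0.327] 2.825984326526587e-05
[ 0.87  0.52 -1.37  2.07  0.86  0.9   0.47] (array([  0.8,   1.7, -48.7]), array([-0.006,  0.   ,  0.006]))
```

Emit:
play_rows(plan=[[0, 0, -25, -0.006, 0, 0.006, 50], [1, 1, -55, -0.006, 0, 0.006, 50], [1, 2, -70, -0.006, 0, 0.006, 50]])

```text
clock: 5.2
tcp_pos: [0.5322, 0.0381, 0.1203]
orientation: [0.206, 2.871, -0.027]
contact_force: [0.2, -1.2, -0.0]
grip_width: 0.0497
```

```bash
python3 look.py 2 0 0 3;python3 - <<'E'
from tgt import *
from bench import r
o=r.get_obs();a=np.radians(15)
print(o["joints"].round(2),rel(tcp((-.181,.029,.058),a),Rt(a,1),o))
g=W(p,[(0,0,0)])
f=dict(np.load("s2.npz"));crop(f,215,160,295,240,7.5,"pics/l2.png")
E
```

```text
5.2 [ 0.73  0.59 -1.22  2.13  1.03  0.82  0.31] 0.0497 [ 0.2 -1.2 -0. ]
[ 0.73  0.59 -1.22  2.13  1.03  0.82  0.31] (array([ -1.2,  -1.3, -80.8]), array([0.   , 0.001, 0.004]))
```

View pics/look2.png

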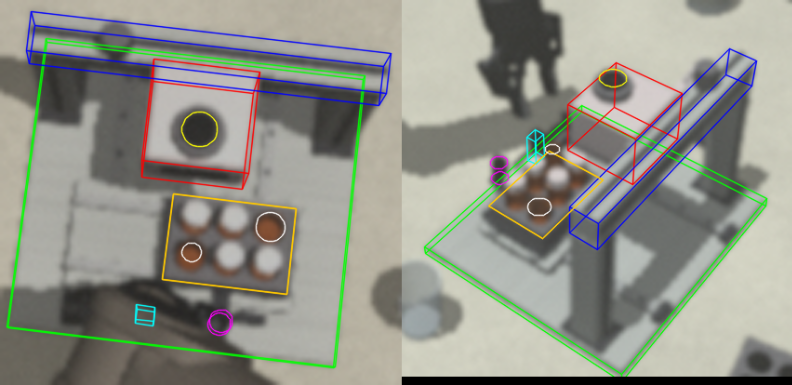

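View pics/l2.png

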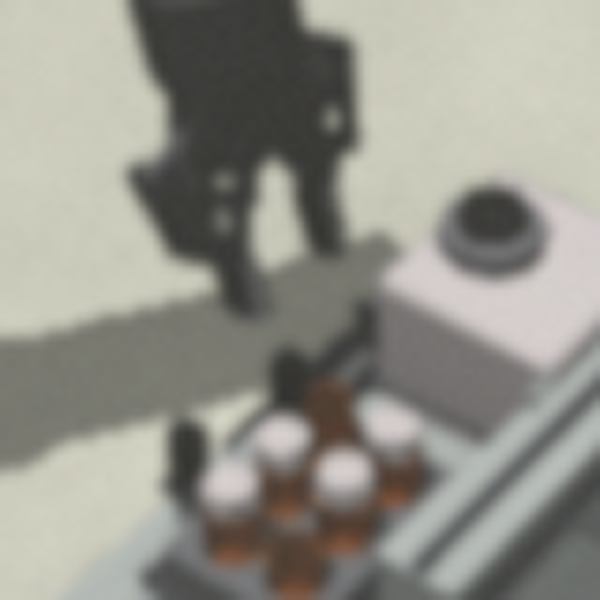

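Emit:
play_rows(plan=[[-1, 0, -25, 0, 0, 0, 50], [-1, 0, -50, 0, 0, 0, 50], [-1, 0, -70, 0, 0, 0, 50], [-1, 0, -80, 0, 0, 0, 50], [-1, 0, -80, 0, 0, 0, 50]])

```text
clock: 5.8
tcp_pos: [0.5321, 0.0387, 0.0416]
orientation: [0.203, 2.869, -0.027]
contact_force: [-0.2, -1.4, -0.2]
grip_width: 0.0501
```

Emit:
play_rows(plan=[[0, 0, 0, 0, 0, 0, 0], [0, 0, 0, 0, 0, 0, 0], [0, 0, 0, 0, 0, 0, 0], [0, 0, 0, 0, 0, 0, 0], [0, 0, 0, 0, 0, 0, 0]], grip_force=30)

```text
clock: 6.3
tcp_pos: [0.5329, 0.0393, 0.0428]
orientation: [0.199, 2.866, -0.028]
contact_force: [-1.4, -1.0, 8.2]
grip_width: 0.0172
```

Emit:
play_rows(plan=[[0.5, 4, 1, 0, 0, 0, 0], [1.4, 10, 1, 0, 0, 0, 0], [2.2, 16, 1, 0, 0, 0, 0], [3, 22, 1, 0, 0, 0, 0], [3.8, 28, 1, 0, 0, 0, 0], [4.5, 32, 1, 0, 0, 0, 0], [4.9, 35, 1, 0, 0, 0, 0], [4.9, 35, 1, 0, 0, 0, 0]])

```text
clock: 7.1
tcp_pos: [0.5376, 0.0747, 0.0428]
orientation: [0.198, 2.867, -0.028]
contact_force: [4.7, -2.1, 2.4]
grip_width: 0.0172
```

Emit:
play_rows(plan=[[0.4, 3, 0, 0, 0, 0, 0], [0.7, 5, 0, 0, 0, 0, 0], [1, 7, 0, 0, 0, 0, 0], [1, 7, 0, 0, 0, 0, 0]])

```text
clock: 7.5
tcp_pos: [0.5378, 0.0752, 0.0422]
orientation: [0.205, 2.868, -0.046]
contact_force: [-2.4, -18.0, 15.6]
grip_width: 0.0174
```

```bash
python3 look.py 3 0 0 40;python3 - <<'E'
from tgt import *
from bench import r
o=r.get_obs();R=Ro.from_rotvec(o["orientation"]).as_matrix();g=o["tcp_pos"]-.019*R[:,2]-[p[0],p[1],0]
c,s=np.cos(YAW),np.sin(YAW);print(c*g[0]+s*g[1],-s*g[0]+c*g[1],g[2],o["contact_force"])
f=dict(np.load("s3.npz"));crop(f,215,160,295,240,7.5,"pics/l3.png")
E
```

```text
7.5 [ 0.5   0.71 -1.06  2.15  1.26  0.79  0.04] 0.0174 [ -2.4 -18.   15.6]
-0.17911633148869496 0.06780719623173123 0.06058044750121685 [ -2.02188636 -18.45592055  15.46404865]
```

View pics/look3.png

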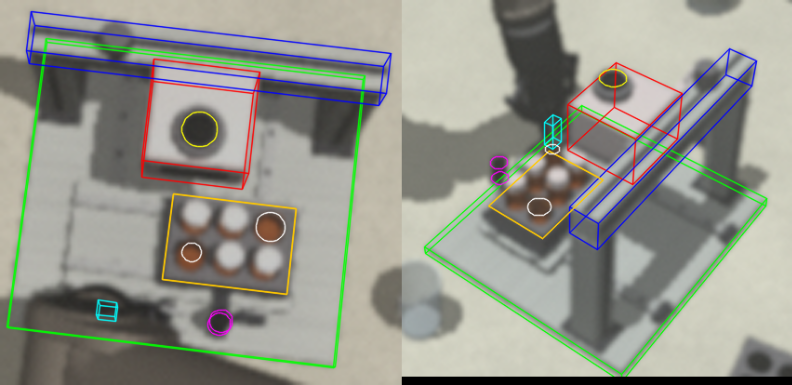

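Emit:
play_rows(plan=[[-0.5, -4, 0, 0, 0, 0, 45], [-0.5, -4, 0, 0, 0, 0, 45], [-0.5, -4, 0, 0, 0, 0, 45], [-0.5, -4, 0, 0, 0, 0, 50], [-0.5, -4, 30, 0, 0, 0, 50], [-0.5, -4, 65, 0, 0, 0, 50], [-2, -15, 80, 0, 0, 0, 50], [-6, -45, 80, 0, 0, 0, 50], [-12, -80, 80, 0, 0, 0, 50], [-16, -110, 80, 0, 0, 0, 50], [-16, -110, 75, 0, 0, 0, 50]])

```text
clock: 8.7
tcp_pos: [0.5211, -0.0334, 0.1167]
orientation: [0.208, 2.869, -0.032]
contact_force: [0.5, 0.3, -0.0]
grip_width: 0.0498
```

```bash
python3 look.py 4 0 0 40;python3 - <<'E'
from tgt import *
from bench import r
o=r.get_obs()
for l in(15,20):
    a=np.radians(l);print(rel(tcp((-.181,-.044,.068),a),Rt(a,1),o))
f=dict(np.load("s4.npz"));crop(f,215,160,295,240,7.5,"pics/l4.png")
E
```

```text
8.7 [ 0.9   0.58 -1.23  2.16  1.02  0.77  0.45] 0.0498 [ 0.5  0.3 -0. ]
(array([ -0.8,  -6. , -67.2]), array([0.001, 0.004, 0.002]))
(array([  0.8,  -6.2, -66.7]), array([-0.011, -0.082,  0.002]))
```

View pics/look4.png

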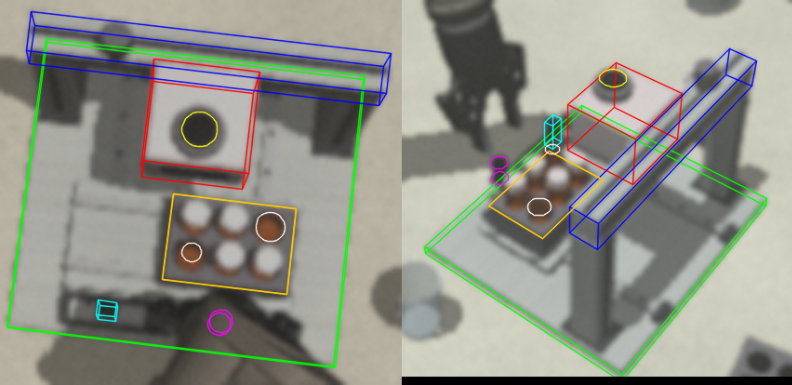

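View pics/l4.png

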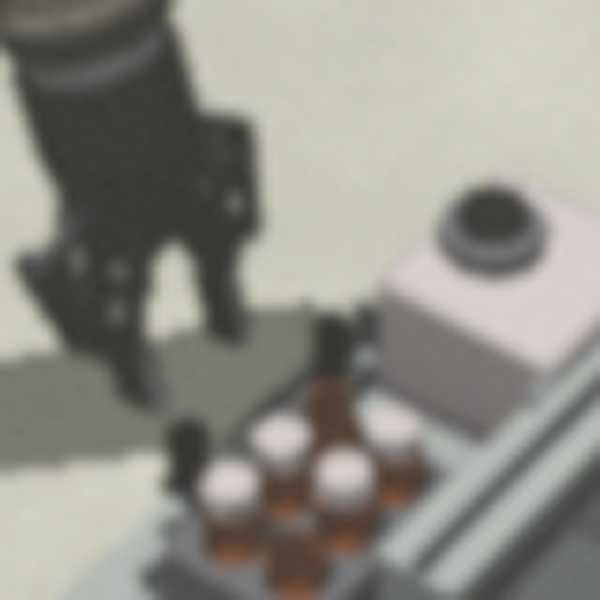

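Emit:
play_rows(plan=[[0, -4, 0, -0.005, -0.04, 0.001, 50], [1, -6, -20, -0.011, -0.082, 0.002, 50], [1, -6, -45, -0.011, -0.082, 0.002, 50], [1, -6, -62, -0.011, -0.082, 0.002, 50], [1, -6, -67, -0.011, -0.082, 0.002, 50], [1, -6, -67, -0.011, -0.082, 0.002, 50]])

```text
clock: 9.4
tcp_pos: [0.5228, -0.033, 0.0502]
orientation: [0.187, 2.787, -0.032]
contact_force: [-1.1, 0.6, -0.1]
grip_width: 0.0502
```

Emit:
play_rows(plan=[[0, 0, 0, 0, 0, 0, 0], [0, 0, 0, 0, 0, 0, 0], [0, 0, 0, 0, 0, 0, 0], [0, 0, 0, 0, 0, 0, 0], [0, 0, 0, 0, 0, 0, 0]], grip_force=40)

```text
clock: 9.9
tcp_pos: [0.5237, -0.0344, 0.0514]
orientation: [0.19, 2.784, -0.034]
contact_force: [-0.8, 1.6, 5.9]
grip_width: 0.0207
```

```bash
cat > gp.py <<'E'
from tgt import *
from bench import r
o=r.get_obs();R=Ro.from_rotvec(o["orientation"]).as_matrix()
c,s=np.cos(YAW),np.sin(YAW)
def st(P): d=P-[p[0],p[1],0]; return np.round([1000*(c*d[0]+s*d[1]),1000*(-s*d[0]+c*d[1]),1000*d[2]],1)
print("clk",o["clock"],"tcp st",st(o["tcp_pos"]),"grasp st",st(o["tcp_pos"]-.019*R[:,2]),"grip",round(o["grip_width"]*1000,1),"F",o["contact_force"].round(1),"q",o["joints"].round(2))
E
python3 gp.py
```

```text
clk 9.9 tcp st [-173.   -42.9   51.4] grasp st [-179.6  -43.    69.3] grip 20.7 F [-0.8  1.6  5.9] q [ 0.76  0.63 -1.05  2.26  1.4   0.62  0.11]
```

Emit:
play_rows(plan=[[4, -0.5, 0, 0, 0, 0, 0], [10, -1.4, 0, 0, 0, 0, 0], [18, -2.5, 0, 0, 0, 0, 0], [26, -3.6, 0, 0, 0, 0, 0], [34, -4.7, 0, 0, 0, 0, 0], [42, -5.8, 0, 0, 0, 0, 0], [50, -6.9, 0, 0, 0, 0, 0], [54.5, -7.6, 0, 0, 0, 0, 0], [54.5, -7.6, 0, 0, 0, 0, 0]])

```text
clock: 10.8
tcp_pos: [0.5789, -0.0422, 0.0515]
orientation: [0.19, 2.784, -0.033]
contact_force: [0.7, 0.9, 5.3]
grip_width: 0.0206
```

```bash
python3 gp.py; python3 look.py 5 55 0 40
```

```text
clk 10.8 tcp st [-117.3  -43.    51.5] grasp st [-123.8  -43.    69.3] grip 20.6 F [0.7 0.9 5.3] q [ 0.74  0.7  -1.03  2.14  1.35  0.66  0.22]
10.8 [ 0.74  0.7  -1.03  2.14  1.35  0.66  0.22] 0.0206 [0.7 0.9 5.3]
```

View pics/look5.png

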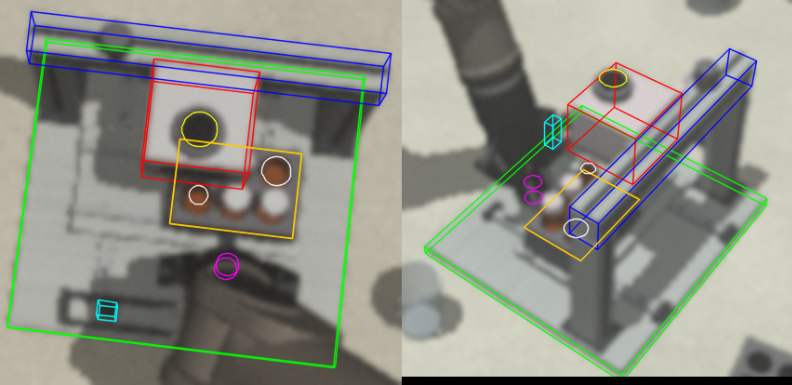

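Run:
```python
from tgt import *
from bench import r
o=r.get_obs();R=Ro.from_rotvec(o["orientation"]).as_matrix();a=np.radians(38)
g=o["tcp_pos"]-.019*R[:,2]; g[2]=.068
print(rel(g+.019*Rt(a,1)[:,2],Rt(a,1),o))
```

```text
(array([ 5.1, -0.7,  1.6]), array([-0.043, -0.308, -0.002]))
```

Emit:
play_rows(plan=[[0, 0, 0, 0, 0, 0, 36], [0, 0, 0, 0, 0, 0, 36], [0, 0, 0, 0, 0, 0, 36], [1.5, 0, 1, -0.014, -0.1, 0, 36], [3, 0, 1.5, -0.028, -0.2, -0.001, 36], [5, -0.5, 1.6, -0.043, -0.308, -0.002, 36], [5, -0.5, 1.6, -0.043, -0.308, -0.002, 36], [5, -0.5, 1.6, -0.043, -0.308, -0.002, 0], [5, -0.5, 1.6, -0.043, -0.308, -0.002, 0], [5, -0.5, 1.6, -0.043, -0.308, -0.002, 0], [5, -0.5, 1.6, -0.043, -0.308, -0.002, 0]])

```text
clock: 12.0
tcp_pos: [0.581, -0.0425, 0.0507]
orientation: [0.172, 2.48, -0.058]
contact_force: [-1.0, 3.1, -14.5]
grip_width: 0.0208
```

```bash
python3 gp.py; python3 look.py 6 56 0 40
```

```text
clk 12.0 tcp st [-115.2  -43.    50.7] grasp st [-126.8  -43.    65.8] grip 20.8 F [ -1.    3.1 -14.5] q [ 0.72  0.73 -1.01  2.34  2.1   0.75 -0.49]
12.0 [ 0.72  0.73 -1.01  2.34  2.1   0.75 -0.49] 0.0208 [ -1.    3.1 -14.5]
```

View pics/look6.png

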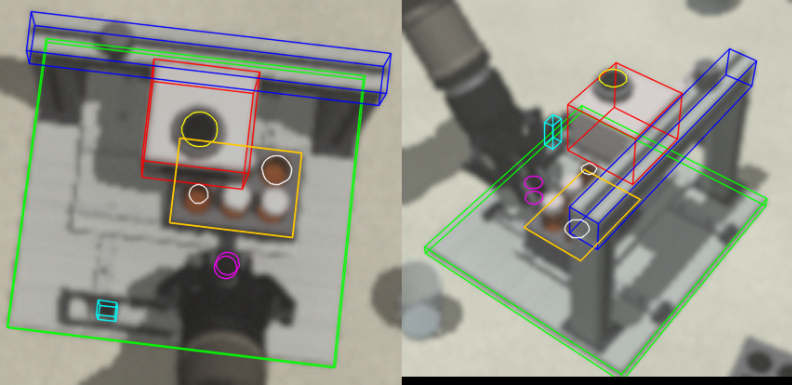

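```bash
cat > slide.py <<'E'
# estimate rack slide (dx,dy mm, station) by matching patches of visible vial tops from t0 to tN with known-plane prediction
import sys
from fit import W
from h import *
PT=[.7003,-.0154,-.138];PS=[.7030,-.0163,-.138]
def est(n,xs,ys,views=("t","s"),show=True):
    V=[((-123,-80),114),((-123,-44),114),((-87,-44),114),((-87,-8),114),((-123,-8),110),((-87,-80),92)]
    for v in views:
        f0=dict(np.load({"t":"top0.npz","s":"scene0.npz"}[v]));f=dict(np.load(f"{v}{n}.npz"));p=PT if v=="t" else PS
        for (c,z) in V:
            X0=np.array([[c[0]/1e3,c[1]/1e3,z/1e3]]);X1=X0+[[xs/1e3,ys/1e3,0]]
            u0=proj(f0,W(p,X0))[0];u1=proj(f,W(p,X1))[0]
            k=6;T=cv2.getRectSubPix(f0["color"],(k*2-1,k*2-1),tuple(map(float,u0)))
            up=8
            S=cv2.getRectSubPix(f["color"],(35,35),tuple(map(float,u1)))
            Tu=cv2.resize(T,None,fx=up,fy=up,interpolation=cv2.INTER_CUBIC);Su=cv2.resize(S,None,fx=up,fy=up,interpolation=cv2.INTER_CUBIC)
            m=cv2.matchTemplate(Su,Tu,cv2.TM_CCOEFF_NORMED);_,sc,_,loc=cv2.minMaxLoc(m)
            d=(np.array(loc)-(Su.shape[0]-Tu.shape[0])/2)/up
            X=atz(f,[u1+d],[z/1e3])[0]-atz(f,[u1],[z/1e3])[0]
            cs,sn=np.cos(p[2]),np.sin(p[2])
            print(v,c,"score",round(sc,2),"slide",round(xs+1e3*(cs*X[0]+sn*X[1]),1),round(ys+1e3*(-sn*X[0]+cs*X[1]),1))
est(sys.argv[1],float(sys.argv[2]),float(sys.argv[3]))
E
python3 slide.py 2 0 0; python3 slide.py 5 56 0;python3 slide.py 6 56 0
```

```text
t (-123, -80) score 1.0 slide 0.0 0.0
t (-123, -44) score 1.0 slide 0.0 0.0
t (-87, -44) score 1.0 slide 0.0 0.0
t (-87, -8) score 1.0 slide 0.0 0.0
t (-123, -8) score 1.0 slide 0.0 0.0
t (-87, -80) score 0.99 slide 0.0 0.0
s (-123, -80) score 1.0 slide 0.0 0.0
s (-123, -44) score 1.0 slide 0.0 0.0
s (-87, -44) score 1.0 slide 0.0 0.0
s (-87, -8) score 1.0 slide 0.0 0.0
s (-123, -8) score 0.92 slide -1.1 0.7
s (-87, -80) score 0.99 slide 0.0 0.0
t (-123, -80) score 0.99 slide 55.6 -0.0
t (-123, -44) score 0.98 slide 55.2 -0.1
t (-87, -44) score 0.95 slide 18.7 0.2
t (-87, -8) score 0.89 slide 21.5 -35.7
t (-123, -8) score 0.71 slide 53.6 -0.3
t (-87, -80) score 0.97 slide 55.2 -0.1
s (-123, -80) score 0.94 slide 58.0 -2.6
s (-123, -44) score 0.69 slide 55.3 0.9
s (-87, -44) score 0.7 slide 73.6 -15.3
s (-87, -8) score 0.5 slide 7.8 3.7
s (-123, -8) score 0.61 slide 55.8 -47.0
s (-87, -80) score 0.64 slide 60.5 -42.3
t (-123, -80) score 0.99 slide 56.0 0.0
t (-123, -44) score 0.98 slide 55.6 -36.5
t (-87, -44) score 0.95 slide 19.1 0.2
t (-87, -8) score 0.91 slide 21.5 -35.7
t (-123, -8) score 0.68 slide 54.1 -0.6
t (-87, -80) score 0.97 slide 55.6 -0.0
s (-123, -80) score 0.94 slide 58.0 -1.9
s (-123, -44) score 0.59 slide 55.9 2.8
s (-87, -44) score 0.7 slide 73.6 -15.3
s (-87, -8) score 0.42 slide 44.0 5.4
s (-123, -8) score 0.64 slide 23.1 38.9
s (-87, -80) score 0.64 slide 60.5 -42.3
```

Emit:
play_rows(plan=[[3, 2, 0, 0, 0, 0, 0], [8, 7, 0, 0, 0, 0, 0], [14, 15, 0, 0, 0, 0, 0], [20, 25, 0, 0, 0, 0, 0], [26, 36, 0, 0, 0, 0, 0], [31, 47, 0, 0, 0, 0, 0], [35, 57, 0, 0, 0, 0, 0], [38.5, 66, 0, 0, 0, 0, 0], [40.5, 72, 0, 0, 0, 0, 0], [41.5, 75, 0, 0, 0, 0, 0], [41.5, 75, 0, 0, 0, 0, 0]])

```text
clock: 13.2
tcp_pos: [0.6231, 0.034, 0.051]
orientation: [0.17, 2.479, -0.058]
contact_force: [0.8, 1.3, -27.1]
grip_width: 0.021
```

```bash
python3 gp.py; python3 look.py 7 87 80 40; python3 slide.py 7 87 80 | grep ^t
```

```text
clk 13.2 tcp st [-84.   38.5  51. ] grasp st [-95.6  38.5  66. ] grip 21.0 F [  0.8   1.3 -27.1] q [ 0.53  0.77 -1.01  2.24  1.98  0.85 -0.47]
13.2 [ 0.53  0.77 -1.01  2.24  1.98  0.85 -0.47] 0.021 [  0.8   1.3 -27.1]
t (-123, -80) score 0.8 slide 94.9 115.2
t (-123, -44) score 0.77 slide 121.3 120.1
t (-87, -44) score 0.81 slide 57.7 78.9
t (-87, -8) score 0.82 slide 88.0 84.9
t (-123, -8) score 0.77 slide 85.6 78.2
t (-87, -80) score 0.63 slide 85.7 77.0
```

View pics/look7.png

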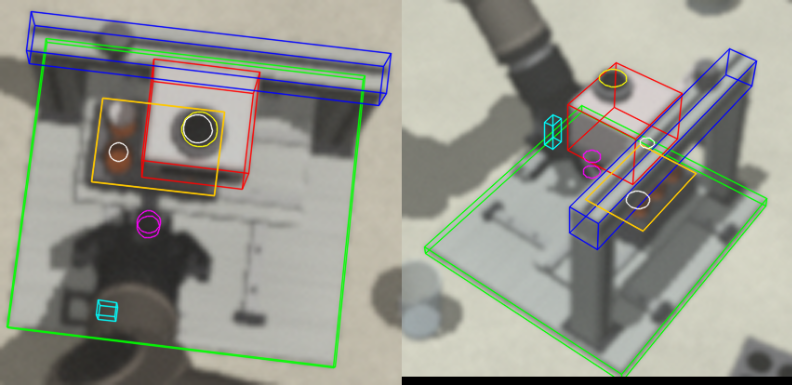

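Emit:
play_rows(plan=[[0, 0, -1.5, 0, 0, 0, 0], [0.5, 3, -2, 0, 0, 0, 0], [0.9, 6, -2, 0, 0, 0, 0], [1.2, 9, -2, 0, 0, 0, 0], [1.2, 9, -2, 0, 0, 0, 0], [1.2, 9, -2, 0, 0, 0, 0]])

```text
clock: 13.9
tcp_pos: [0.6261, 0.0402, 0.0509]
orientation: [0.173, 2.474, -0.063]
contact_force: [0.5, -5.3, -12.3]
grip_width: 0.0207
```

```bash
python3 gp.py
```

```text
clk 13.9 tcp st [-81.8  45.   50.9] grasp st [-93.5  45.1  65.8] grip 20.7 F [  0.5  -5.3 -12.3] q [ 0.51  0.78 -1.01  2.23  1.98  0.86 -0.48]
```

Emit:
play_rows(plan=[[-0.4, -3, 0, 0, 0, 0, 0], [-0.8, -6, 0, 0, 0, 0, 0], [-1.2, -9, 0, 0, 0, 0, 0], [-1.4, -10.5, 0, 0, 0, 0, 0], [-1.4, -10.5, 0, 0, 0, 0, 0], [-1.4, -10.5, 0, 0, 0, 0, 0]])

```text
clock: 14.5
tcp_pos: [0.6241, 0.0307, 0.0507]
orientation: [0.171, 2.475, -0.06]
contact_force: [-1.3, 0.8, -6.8]
grip_width: 0.0206
```

```bash
python3 gp.py
```

```text
clk 14.5 tcp st [-82.6  35.4  50.7] grasp st [-94.3  35.4  65.7] grip 20.6 F [-1.3  0.8 -6.8] q [ 0.54  0.78 -1.01  2.24  1.99  0.85 -0.48]
```

Emit:
play_rows(plan=[[-0.7, 0.9, 0, 0, 0, 0, 0], [-1.4, 1.8, 0, 0, 0, 0, 0], [-1.4, 1.8, 0, 0, 0, 0, 0], [-1.4, 1.8, 0, 0, 0, 0, 0]])

```text
clock: 14.9
tcp_pos: [0.623, 0.0323, 0.0507]
orientation: [0.172, 2.474, -0.061]
contact_force: [2.1, -1.2, -3.6]
grip_width: 0.0206
```

```bash
python3 gp.py;python3 look.py 8 87 80 40; python3 slide.py 8 87 80 | grep ^t; python3 slide.py 7 87 80 | grep ^t
```

```text
clk 14.9 tcp st [-83.9  36.8  50.7] grasp st [-95.6  36.8  65.7] grip 20.6 F [ 2.1 -1.2 -3.6] q [ 0.53  0.78 -1.01  2.24  1.99  0.85 -0.48]
14.9 [ 0.53  0.78 -1.01  2.24  1.99  0.85 -0.48] 0.0206 [ 2.1 -1.2 -3.6]
t (-123, -80) score 0.8 slide 94.9 115.2
t (-123, -44) score 0.78 slide 121.6 118.1
t (-87, -44) score 0.81 slide 88.0 118.5
t (-87, -8) score 0.82 slide 87.9 82.9
t (-123, -8) score 0.77 slide 85.3 77.0
t (-87, -80) score 0.63 slide 85.7 77.0
t (-123, -80) score 0.8 slide 94.9 115.2
t (-123, -44) score 0.77 slide 121.3 120.1
t (-87, -44) score 0.81 slide 57.7 78.9
t (-87, -8) score 0.82 slide 88.0 84.9
t (-123, -8) score 0.77 slide 85.6 78.2
t (-87, -80) score 0.63 slide 85.7 77.0
```

Emit:
play_rows(plan=[[0, 0, 0, 0, 0, 0, 40], [0, 0, 0, 0, 0, 0, 45], [0, 0, 0, 0, 0, 0, 50], [-6, 0.8, 8, 0, 0, 0, 50], [-18, 2.5, 24, 0, 0, 0, 50], [-36, 5, 47, 0, 0, 0, 50], [-48, 7, 75, 0.014, 0.1, 0, 40], [-58, 8, 105, 0.03, 0.2, 0, 30]])

```text
clock: 15.8
tcp_pos: [0.569, 0.0335, 0.1331]
orientation: [0.183, 2.617, -0.076]
contact_force: [0.2, -1.9, -0.6]
grip_width: 0.0302
```

```bash
python3 gp.py;python3 look.py 9 87 80 40; python3 slide.py 9 87 80 | grep ^t
python3 - <<'E'
from tgt import *
from bench import r
o=r.get_obs()
print(rel(tcp((-.042,0,.300),0,0),Rt(0,1),o))
E
```

```text
clk 15.8 tcp st [-137.5   30.6  133.1] grasp st [-146.9   31.   149.5] grip 30.2 F [ 0.2 -1.9 -0.6] q [ 0.63  0.5  -1.12  2.22  1.42  0.69 -0.07]
15.8 [ 0.63  0.5  -1.12  2.22  1.42  0.69 -0.07] 0.0302 [ 0.2 -1.9 -0.6]
t (-123, -80) score 0.8 slide 94.9 115.2
t (-123, -44) score 0.79 slide 121.5 118.5
t (-87, -44) score 0.81 slide 57.7 78.9
t (-87, -8) score 0.82 slide 87.4 83.3
t (-123, -8) score 0.76 slide 85.3 77.0
t (-87, -80) score 0.63 slide 85.7 77.0
(array([ 87.1, -43. , 164.1]), array([0.093, 0.518, 0.005]))
```

View pics/look9.png

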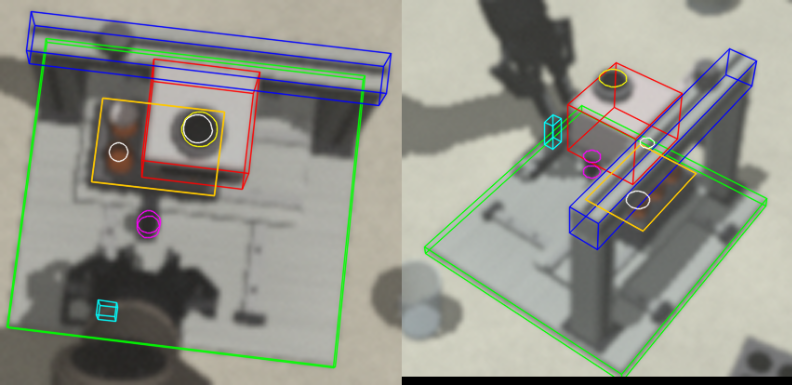

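Run:
```python
from ov import *
t=dict(np.load("t9.npz"))
t["color"]=cv2.convertScaleAbs(t["color"],alpha=1.5,beta=10)
draw(t,[.7003,-.0154,-.138],87,80,40,220,130,275,185,11,"pics/z9.png")
crop(t,220,130,275,185,11,"pics/z9b.png")
a=cv2.imread("pics/z9.png");b=cv2.imread("pics/z9b.png");cv2.imwrite("pics/z9c.png",cv2.resize(np.hstack([a,b]),(800,400)))
```

```text
(no output)
```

View pics/z9c.png

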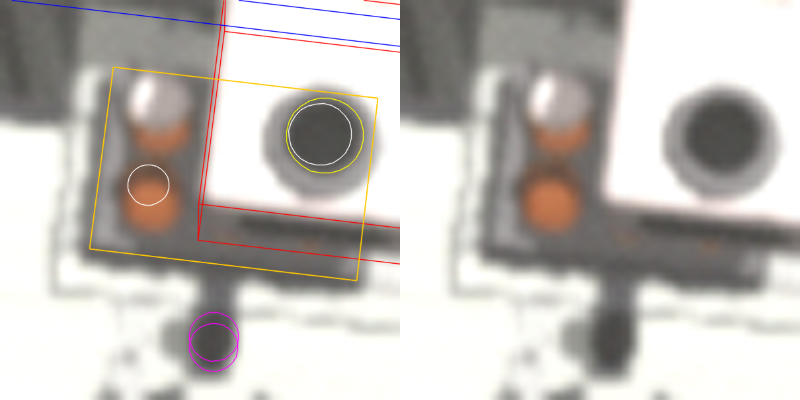

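Emit:
play_rows(plan=[[-4, 0, 40, 0.015, 0.1, 0, 0], [-4, 0, 85, 0.03, 0.2, 0.001, 0], [0, -4, 130, 0.05, 0.3, 0.002, 0], [10, -10, 165, 0.07, 0.4, 0.003, 0], [40, -22, 170, 0.093, 0.518, 0.005, 0], [70, -35, 170, 0.093, 0.518, 0.005, 0], [87, -43, 164, 0.093, 0.518, 0.005, 0], [87, -43, 160, 0.093, 0.518, 0.005, 0], [87, -43, 155, 0.093, 0.518, 0.005, 0], [87, -43, 155, 0.093, 0.518, 0.005, 0]])

```text
clock: 16.9
tcp_pos: [0.656, -0.01, 0.2857]
orientation: [-0.212, -3.129, 0.003]
contact_force: [0.1, -0.9, -0.5]
grip_width: 0.0003
```

```bash
python3 gp.py;python3 look.py 10 87 80 40
python3 - <<'E'
from tgt import *
from bench import r
o=r.get_obs()
print(rel(tcp((-.042,0,.262),0,0),Rt(0,1),o))
E
```

```text
clk 16.9 tcp st [-45.4  -0.6 285.7] grasp st [-45.3  -0.5 304.7] grip 0.3 F [ 0.1 -0.9 -0.5] q [ 0.66  0.69 -1.2   1.48  0.64  1.42  0.87]
16.9 [ 0.66  0.69 -1.2   1.48  0.64  1.42  0.87] 0.0003 [ 0.1 -0.9 -0.5]
(array([  2.8,   0.2, -24.9]), array([ 0.001, -0.004, -0.002]))
```

View pics/look10.png

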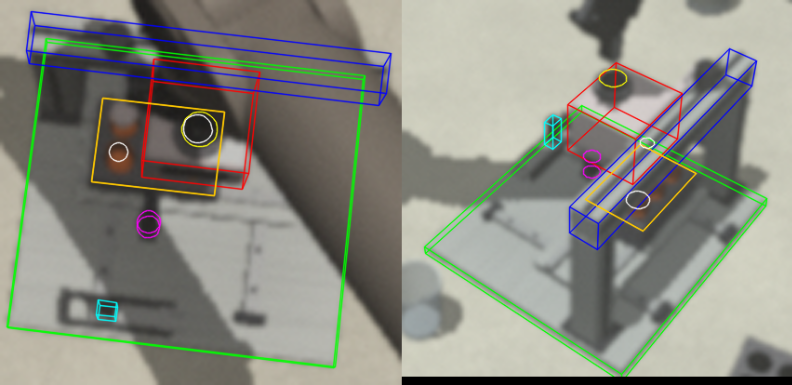

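Emit:
play_rows(plan=[[2, 0, -12, 0, 0, 0, 0], [3, 0, -20, 0, 0, 0, 0], [3, 0, -25, 0, 0, 0, 0], [3, 0, -28, 0, 0, 0, 0], [3, 0, -31, 0, 0, 0, 0], [3, 0, -32, 0, 0, 0, 0], [3, 0, -32, 0, 0, 0, 0]])

```text
clock: 17.7
tcp_pos: [0.6604, -0.011, 0.2561]
orientation: [-0.215, -3.13, 0.002]
contact_force: [-4.4, -1.7, 9.6]
grip_width: -0.0002
```

Emit:
play_rows(plan=[[0, 0, -1, 0, 0, 0, 0], [0, 0, -2, 0, 0, 0, 0], [0, 0, -2, 0, 0, 0, 0]])

```text
clock: 18.0
tcp_pos: [0.6605, -0.011, 0.2559]
orientation: [-0.216, -3.131, 0.003]
contact_force: [-8.5, -4.0, 17.4]
grip_width: 0.0001
```

Emit:
play_rows(plan=[[0, 0, 5, 0, 0, 0, 0], [0, 0, 12, 0, 0, 0, 0], [0, 0, 25, 0, 0, 0, 0], [-20, 8, 45, 0, 0, 0, 0], [-60, 24, 45, 0, 0, 0, 0], [-90, 40, 40, -0.015, -0.1, 0, 15], [-105, 45, 0, -0.03, -0.2, 0, 30], [-105, 45, -40, -0.05, -0.3, 0, 50]])

```text
clock: 18.8
tcp_pos: [0.5545, 0.036, 0.2135]
orientation: [0.19, 2.83, -0.041]
contact_force: [1.6, -1.8, -0.4]
grip_width: 0.0428
```

```bash
python3 gp.py;python3 look.py 11 87 80 40;  python3 slide.py 11 87 80 | grep "^t (-123, -8)"
python3 - <<'E'
from tgt import *
from bench import r
o=r.get_obs()
a=np.radians(38)
for g in((-.094,.036,.068),(-.122,.036,.104),(-.132,.036,.117)):
    print(rel(tcp(g,a),Rt(a,1),o))
E
```

```text
clk 18.8 tcp st [-152.2   31.   213.5] grasp st [-158.    31.2  231.7] grip 42.8 F [ 1.6 -1.8 -0.4] q [ 0.8   0.42 -1.26  2.03  0.78  0.85  0.56]
18.8 [ 0.8   0.42 -1.26  2.03  0.78  0.85  0.56] 0.0428 [ 1.6 -1.8 -0.4]
t (-123, -8) score 0.76 slide 85.3 77.0
(array([  78.3,   -1.8, -152.8]), array([-0.033, -0.373, -0.002]))
(array([  50.6,    2. , -116.8]), array([-0.033, -0.373, -0.002]))
(array([  40.7,    3.4, -103.8]), array([-0.033, -0.373, -0.002]))
```

View pics/look11.png

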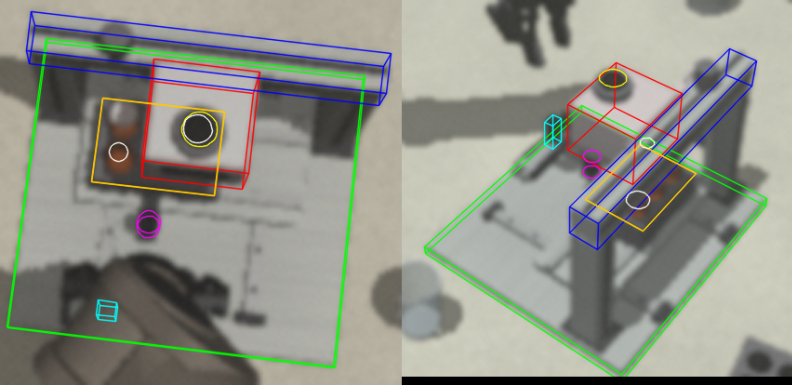

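Emit:
play_rows(plan=[[0, 0, -10, -0.009, -0.1, 0, 50], [10, 1, -50, -0.018, -0.2, -0.001, 50], [30, 2, -85, -0.027, -0.3, -0.002, 50], [45, 3, -110, -0.033, -0.373, -0.002, 50], [51, 3, -117, -0.033, -0.373, -0.002, 50], [51, 3, -117, -0.033, -0.373, -0.002, 50]])

```text
clock: 19.5
tcp_pos: [0.6103, 0.0373, 0.0968]
orientation: [0.18, 2.455, -0.05]
contact_force: [0.1, 0.7, 0.1]
grip_width: 0.0504
```

```bash
python3 gp.py;python3 - <<'E'
from tgt import *
from bench import r
o=r.get_obs()
a=np.radians(38)
print(rel(tcp((-.094,.037,.068),a),Rt(a,1),o))
E
```

```text
clk 19.5 tcp st [-97.1  40.   96.8] grasp st [-109.1   39.9  111.6] grip 50.4 F [0.1 0.7 0.1] q [ 0.45  0.58 -0.91  2.27  1.92  0.7  -0.54]
(array([ 14.3,  -5. , -43.8]), array([-0.007,  0.019,  0.005]))
```

Emit:
play_rows(plan=[[3, -2, -12, -0.003, 0.01, 0.002, 50], [7, -4, -25, -0.007, 0.019, 0.005, 50], [11, -5, -36, -0.007, 0.019, 0.005, 50], [14, -5, -44, -0.007, 0.019, 0.005, 50], [14, -5, -44, -0.007, 0.019, 0.005, 50], [14, -5, -44, -0.007, 0.019, 0.005, 0], [14, -5, -44, -0.007, 0.019, 0.005, 0], [14, -5, -44, -0.007, 0.019, 0.005, 0], [14, -5, -44, -0.007, 0.019, 0.005, 0], [14, -5, -44, -0.007, 0.019, 0.005, 0]])

```text
clock: 20.5
tcp_pos: [0.6212, 0.0324, 0.0528]
orientation: [0.168, 2.479, -0.057]
contact_force: [-1.5, -0.7, 6.4]
grip_width: 0.0206
```

```bash
python3 gp.py;python3 look.py 12 87 80 40;  python3 slide.py 12 87 80 | grep "^t (-123, -8)"
```

```text
clk 20.5 tcp st [-85.7  36.6  52.8] grasp st [-97.3  36.6  67.8] grip 20.6 F [-1.5 -0.7  6.4] q [ 0.43  0.69 -0.87  2.25  2.    0.74 -0.56]
20.5 [ 0.43  0.69 -0.87  2.25  2.    0.74 -0.56] 0.0206 [-1.5 -0.7  6.4]
t (-123, -8) score 0.76 slide 85.8 76.6
```

View pics/look12.png

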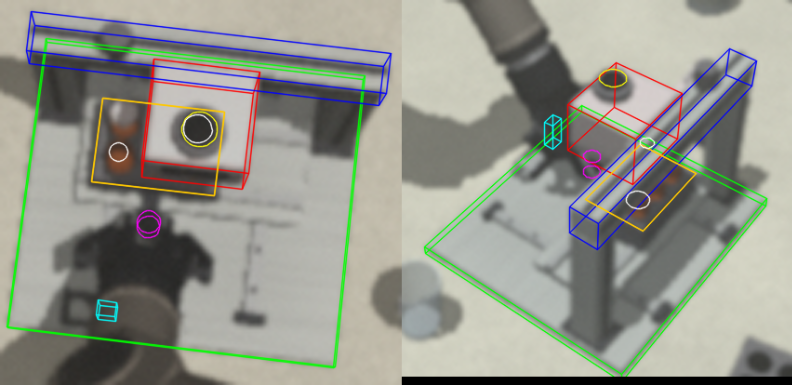

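Emit:
play_rows(plan=[[2, -3, 0, 0, 0, 0, 0], [5, -9, 0, 0, 0, 0, 0], [8, -18, 0, 0, 0, 0, 0], [11, -28, 0, 0, 0, 0, 0], [14, -38, 0, 0, 0, 0, 0], [17, -48, 0, 0, 0, 0, 0], [20, -58, 0, 0, 0, 0, 0], [23, -66, 0, 0, 0, 0, 0], [24.5, -72, 0, 0, 0, 0, 0], [25, -74, 0, 0, 0, 0, 0], [25, -74, 0, 0, 0, 0, 0]])

```text
clock: 21.7
tcp_pos: [0.6466, -0.0425, 0.0528]
orientation: [0.169, 2.478, -0.057]
contact_force: [-0.4, -0.6, 4.5]
grip_width: 0.0209
```

```bash
python3 gp.py;python3 look.py 13 123 8 40
```

```text
clk 21.7 tcp st [-50.2 -34.1  52.8] grasp st [-61.9 -34.1  67.8] grip 20.9 F [-0.4 -0.6  4.5] q [ 0.56  0.68 -0.81  2.2   2.07  0.61 -0.47]
21.7 [ 0.56  0.68 -0.81  2.2   2.07  0.61 -0.47] 0.0209 [-0.4 -0.6  4.5]
```

View pics/look13.png

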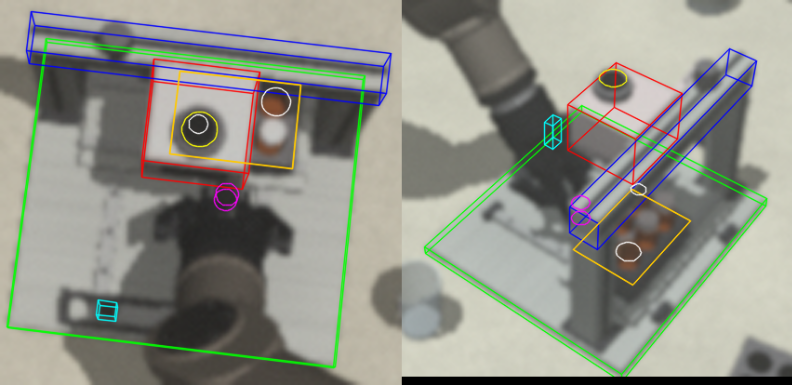

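Emit:
play_rows(plan=[[2, -3, 0, 0, 0, 0, 0], [4, -6, 0, 0, 0, 0, 0], [6, -9, 0, 0, 0, 0, 0], [7.3, -11, 0, 0, 0, 0, 0], [8.3, -13, 0, 0, 0, 0, 0], [8.3, -13, 0, 0, 0, 0, 0]])

```text
clock: 22.4
tcp_pos: [0.6523, -0.0524, 0.0526]
orientation: [0.164, 2.481, -0.053]
contact_force: [-15.3, 3.0, 20.6]
grip_width: 0.0211
```

```bash
python3 gp.py
```

```text
clk 22.4 tcp st [-43.2 -43.1  52.6] grasp st [-54.7 -43.2  67.7] grip 21.1 F [-15.3   3.   20.6] q [ 0.58  0.68 -0.8   2.19  2.07  0.58 -0.45]
```

Emit:
play_rows(plan=[[-3, 4, 0, 0, 0, 0, 0], [-5.5, 8, 0, 0, 0, 0, 0], [-7.5, 11, 0, 0, 0, 0, 0], [-8.4, 12, 0, 0, 0, 0, 0], [-8.4, 12, 0, 0, 0, 0, 0], [-8.4, 12, 0, 0, 0, 0, 0]])

```text
clock: 23.0
tcp_pos: [0.6464, -0.0427, 0.0528]
orientation: [0.168, 2.479, -0.057]
contact_force: [-1.5, -0.2, 7.2]
grip_width: 0.0208
```

```bash
python3 gp.py
```

```text
clk 23.0 tcp st [-50.4 -34.3  52.8] grasp st [-62.  -34.3  67.8] grip 20.8 F [-1.5 -0.2  7.2] q [ 0.56  0.68 -0.81  2.2   2.07  0.61 -0.47]
```

Emit:
play_rows(plan=[[0, -0.5, 0, 0, 0, 0, 0], [0, -1, 0, 0, 0, 0, 0], [0, -1, 0, 0, 0, 0, 0]])

```text
clock: 23.3
tcp_pos: [0.6464, -0.0429, 0.0528]
orientation: [0.167, 2.479, -0.055]
contact_force: [-0.1, 0.6, 7.2]
grip_width: 0.0212
```

```bash
python3 gp.py;python3 look.py 14 123 8 40; python3 slide.py 14 123 8|grep ^t
```

```text
clk 23.3 tcp st [-50.4 -34.5  52.8] grasp st [-62.  -34.5  67.8] grip 21.2 F [-0.1  0.6  7.2] q [ 0.56  0.68 -0.81  2.2   2.07  0.61 -0.47]
23.3 [ 0.56  0.68 -0.81  2.2   2.07  0.61 -0.47] 0.0212 [-0.1  0.6  7.2]
t (-123, -80) score 0.97 slide 122.5 8.3
t (-123, -44) score 0.98 slide 122.4 -27.6
t (-87, -44) score 0.89 slide 87.9 -27.5
t (-87, -8) score 0.68 slide 93.6 43.0
t (-123, -8) score 0.53 slide 119.0 6.7
t (-87, -80) score 0.68 slide 125.2 7.4
```

Emit:
play_rows(plan=[[0, 0, 0, 0, 0, 0, 40], [0, 0, 0, 0, 0, 0, 45], [0, 0, 0, 0, 0, 0, 50], [-6, 0.8, 8, 0, 0, 0, 50], [-18, 2.5, 24, 0, 0, 0, 50], [-36, 5, 47, 0, 0, 0, 50], [-60, 8, 68, 0, 0, 0, 50], [-85, 11, 85, 0.014, 0.1, 0, 40], [-93, 12, 115, 0.03, 0.2, 0, 20], [-93, 12, 150, 0.045, 0.3, 0, 0]])

```text
clock: 24.4
tcp_pos: [0.561, -0.0522, 0.1469]
orientation: [0.198, 2.625, -0.122]
contact_force: [0.2, -1.2, 0.5]
grip_width: 0.0117
```

```bash
python3 gp.py;python3 look.py 15 123 8 40; python3 slide.py 15 123 8|grep ^t|head -3
python3 - <<'E'
from tgt import *
from bench import r
o=r.get_obs()
print(rel(tcp((-.042,0,.290),0,0),Rt(0,1),o))
E
```

```text
clk 24.4 tcp st [-133.6  -55.4  146.9] grasp st [-142.9  -54.4  163.5] grip 11.7 F [ 0.2 -1.2  0.5] q [ 0.59  0.33 -0.81  2.24  1.23  0.45  0.2 ]
24.4 [ 0.59  0.33 -0.81  2.24  1.23  0.45  0.2 ] 0.0117 [ 0.2 -1.2  0.5]
t (-123, -80) score 0.97 slide 122.5 8.3
t (-123, -44) score 0.98 slide 122.0 -27.6
t (-87, -44) score 0.89 slide 87.9 -27.5
(array([ 95.4,  42.5, 141. ]), array([0.125, 0.505, 0.015]))
```

View pics/look15.png

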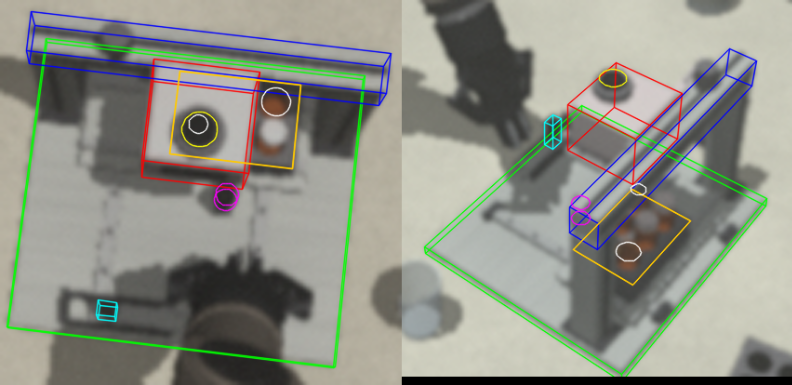

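Emit:
play_rows(plan=[[-4, 5, 30, 0.02, 0.1, 0.003, 0], [-4, 10, 70, 0.045, 0.2, 0.006, 0], [-2, 15, 110, 0.07, 0.3, 0.009, 0], [0, 20, 145, 0.1, 0.4, 0.012, 0], [0, 25, 160, 0.125, 0.505, 0.015, 0], [0, 25, 160, 0.125, 0.505, 0.015, 0]])

```text
clock: 25.1
tcp_pos: [0.5663, -0.0282, 0.3106]
orientation: [0.22, 3.132, -0.002]
contact_force: [0.6, 0.1, -0.0]
grip_width: -0.0002
```

```bash
python3 gp.py
python3 - <<'E'
from tgt import *
from bench import r
o=r.get_obs()
print(rel(tcp((-.042,0,.285),0,0),Rt(0,1),o))
E
```

```text
clk 25.1 tcp st [-131.7  -30.9  310.6] grasp st [-131.7  -30.9  329.6] grip -0.2 F [ 0.6  0.1 -0. ] q [ 0.74  0.4  -1.04  1.67  0.36  1.28  1.05]
(array([ 93.1,  18.3, -25.6]), array([0.001, 0.001, 0.003]))
```

Emit:
play_rows(plan=[[35, 7, 0, 0, 0, 0, 0], [70, 14, -5, 0, 0, 0, 0], [93, 18, -15, 0, 0, 0, 0], [93, 18, -25, 0, 0, 0, 0], [93, 18, -25, 0, 0, 0, 0]])

```text
clock: 25.6
tcp_pos: [0.6546, -0.0103, 0.2783]
orientation: [-0.215, -3.127, 0.005]
contact_force: [-1.0, -0.7, -0.7]
grip_width: 0.0002
```

```bash
python3 gp.py; python3 look.py 16 123 8 40; python3 slide.py 16 123 8|grep ^t|head -2
```

```text
clk 25.6 tcp st [-46.7  -1.  278.3] grasp st [-46.6  -0.9 297.3] grip 0.2 F [-1.  -0.7 -0.7] q [ 0.55  0.58 -0.96  1.5   0.48  1.32  0.98]
25.6 [ 0.55  0.58 -0.96  1.5   0.48  1.32  0.98] 0.0002 [-1.  -0.7 -0.7]
t (-123, -80) score 0.5 slide 165.6 -17.8
t (-123, -44) score 0.78 slide 90.0 17.8
```

Emit:
play_rows(plan=[[0, 0, 0, 0, 0, 0, 0], [0, 0, 0, 0, 0, 0, 0]])

```text
clock: 25.9
tcp_pos: [0.6556, -0.0099, 0.2822]
orientation: [-0.215, -3.132, 0.001]
contact_force: [-0.1, 0.1, 0.7]
grip_width: 0.0001
```

Emit:
play_rows(plan=[[2, 0, -8, 0, 0, 0, 0], [3, 0, -15, 0, 0, 0, 0], [3, 0, -20, 0, 0, 0, 0], [3, 0, -24, 0, 0, 0, 0], [3, 0, -27, 0, 0, 0, 0], [3, 0, -29, 0, 0, 0, 0], [3, 0, -29, 0, 0, 0, 0]])

```text
clock: 26.6
tcp_pos: [0.6588, -0.0097, 0.2559]
orientation: [-0.215, -3.132, 0.002]
contact_force: [-8.7, -3.4, 21.2]
grip_width: 0.0004
```

Emit:
play_rows(plan=[[0, 0, 5, 0, 0, 0, 0], [0, 0, 12, 0, 0, 0, 0], [0, 0, 25, 0, 0, 0, 0], [-10, 2, 50, 0, 0, 0, 0], [-50, 8, 70, 0, 0, 0, 0], [-95, 14, 75, 0, 0, 0, 0], [-120, 16, 75, 0, 0, 0, 0], [-120, 16, 75, 0, 0, 0, 0]])

```text
clock: 27.4
tcp_pos: [0.5363, 0.0077, 0.3283]
orientation: [-0.21, -3.131, 0.003]
contact_force: [0.9, -0.2, -0.6]
grip_width: 0.0003
```

```bash
python3 gp.py; python3 look.py 17 123 8 40; python3 slide.py 17 123 8|grep ^t|head -2; python3 -c "
import numpy as np,cv2
from bench import r
cv2.imwrite('pics/f_t.png',r.grab_frame('top')['color'])"
```

```text
clk 27.4 tcp st [-166.4    0.5  328.3] grasp st [-166.3    0.6  347.3] grip 0.3 F [ 0.9 -0.2 -0.6] q [ 0.74  0.34 -1.08  1.71  0.31  1.29  1.03]
27.4 [ 0.74  0.34 -1.08  1.71  0.31  1.29  1.03] 0.0003 [ 0.9 -0.2 -0.6]
t (-123, -80) score 0.56 slide 93.0 42.9
t (-123, -44) score 0.56 slide 92.1 7.3
```

View pics/look17.png

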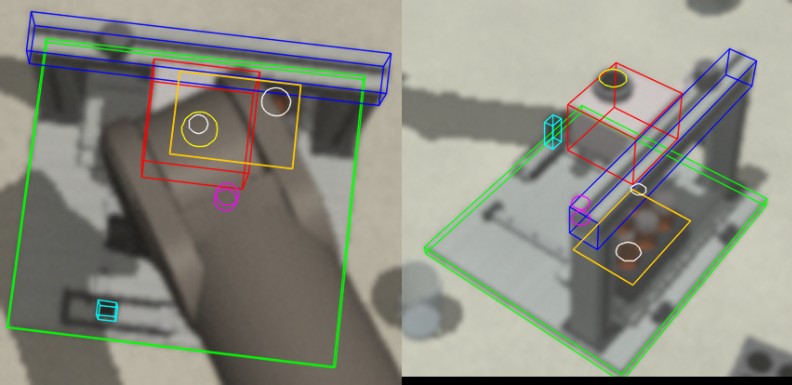

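View pics/f_t.png

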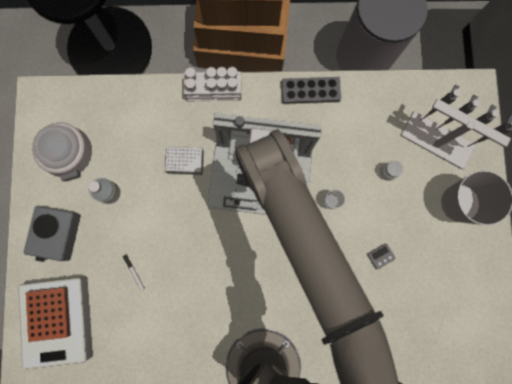

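Run:
```python
from h import *
a=np.load("s15.npz")["color"][220:270,265:310].astype(np.float32);b=np.load("s17.npz")["color"][220:270,265:310].astype(np.float32)
print(cv2.phaseCorrelate(cv2.cvtColor(a,6),cv2.cvtColor(b,6)),np.abs(a-b).mean())
k=[np.load(f)["color"][180:205,265:300].astype(np.float32) for f in("scene0.npz","s17.npz")]
print("key",cv2.phaseCorrelate(cv2.cvtColor(k[0],6),cv2.cvtColor(k[1],6)),np.abs(k[0]-k[1]).mean())
from bench import r
r.hand_in()
```

```text
((0.5375889246591363, -0.025434988247784673), 0.9660849312676324) 3.3690372
key ((0.0014193093197860662, 0.4701106919149396), 1.0058059692382812) 1.0887619
the job is handed in; nothing more can be done
```

I handed the job in at about 27.5 s of the 67 s allowed: lock open, blank dosed first, then the sample. No verdict came back, so the points below are my own checks.

- **Lock:** I slid it until it stopped, with 18 N against the tool. The gripper stood at y +67.8 mm, against an expected +66 mm at the open stop, and the camera overlay agreed.
- **Short blank (far right-hand hole):** I estimated the slides at x 87.3 mm and y 79.8 mm from the arm readings, against targets of 87 and 80. I had calibrated y against its 88 mm stop. With the rack released, I pressed the key until it stopped moving, with 17 N on the tool, and let it come up.
- **Tall sample (near left-hand hole):** I checked both stops first, then set x to 122.6 mm and y to 8.3–8.6 mm, against targets of 123 and 8. The picture after release showed x 122.0–122.5 and y 8.3. I pressed the key until it stopped moving, with 21 N on the tool, and let it come up.
- **End state:** The tall vial was left under the nozzle and the arm was above the station, touching nothing. In the last pictures the bystanders looked to be where they started, and the vials I could see were standing in the rack.

**Checks that disagreed or failed:**
- **Blank's camera check:** Matching the tall vial, seen in shadow, gave about x 85.3 and y 77.0 for the blank's position. The match was weak, so I trusted the stop-calibrated arm readings, which the overlay on the knob supported.
- **Final top view:** The arm hid the rack, so I compared scene pictures instead. These showed a shift of about 0.5 pixel in both the rack crop and the key crop. I put that down to the crops having an odd number of pixels, not to movement, but I did not confirm it.

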